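# Lean the vanity mirror in the organizer's open tray, glass outwards

## Task

The small framed mirror is lying glass-down on the dresser. Stand it on one of its short ends in the open tray of the jewelry organizer, with its foot up against the inside of the tray's front wall and its back leaning squarely on the organizer, so that the glass looks out over the tray. It is glass, so set it down rather than letting it drop, and leave the tray's opening and the other things as they are.

Things in the scene. Friction and masses are not known exactly. Their poses are not given: they have to be found in the camera images.
- mirror: Framed mirror: flat board 180 mm long, 66 mm wide, 14 mm thick, 0.14 to 0.23 kg; wooden rim, mirror glass on one face, brown card with four small dark clips on the back. Origin: centre of the glass face. x along its length, y along its width, z out of the back, so z is up while it lies glass-down. Either short end may be the foot. Held from its back it cannot go in glass-out: it must be regrasped.
- mirror_end_a (a point): Centre of the mirror's short end face at its +x end (90 mm from the middle of the board, mid-thickness).
- mirror_end_b (a point): Centre of the mirror's short end face at its -x end (90 mm from the middle of the board, mid-thickness).
- organizer: Pink plastic jewelry organizer, fixed: box 150 mm wide, 120 deep, 115 high, flat top, upright front (facing the robot's left) with four tiny knobs (6 mm out, at most 97 mm up). Origin: on the dresser under the middle of the front face. x points into it (front to back), y along its width, z up. A mirror in the tray leans on the top front edge, rising above it, 58 to 66 deg from level.
- tray (a joint): How far the organizer's pull-out tray is open, in m along the organizer's -x; 0.066 to 0.082 at the start. It stays where it is but slides under a push of more than about 12 N.
- tray_lip (a point): Middle of the foot of the tray's front wall, on its inner face, at the tray floor's height (8 mm above the dresser); moves with the tray, axes as the organizer's. Front wall: 22 mm above the tray floor, 5 mm thick; side walls 20 mm; tray 128 mm wide inside. The front wall's inner face lies 61 to 77 mm ahead of the organizer's front (joint value less 5 mm).
- lipstick: Bystander: chrome lipstick tube standing, 20 mm thick, 72 mm high. Origin: centre of its underside.
- votive: Bystander: empty glass votive holder, 66 mm wide, 65 mm high. Origin: centre of its underside.
- ring_dish: Bystander: white ceramic ring dish, 100 mm wide, 28 mm high. Origin: centre of its underside.
- hairbrush: Bystander: wooden hairbrush lying bristles down, 200 mm long along its x, 62 mm wide, 35 mm high. Origin: where handle and head meet, on the dresser.
Mind the look-alikes: they are no part of the job. There is more than one size of the mirror; the job needs the smallest. What is meant by the organizer is not green, and is the larger of those in its own colour.

How it is judged:
By the outcome, as a careful person would: the job done as asked, in the order asked, and still so for the second after the job is handed in, with the robot touching nothing.
It also fails if it takes over 64 s, if anything falls off the work surface, if the arm or the gripper's body presses on something with over 40 N, if the wrist force passes 120 N, or if a joint passes its speed limit or range.

## Robot

A 7-joint arm with a two-finger parallel gripper is mounted at the origin on the work surface. World frame = base frame: x ahead of the robot, y to its left, z up, the work surface at z = 0. Lengths are in m, angles in rad, forces in N, time in s.
With the tool pointing down it reaches from about 0.4 to 0.925 m from the base axis. Payload 4.1 kg.
Tool frame: the origin (TCP) lies at the very end of the fingers, on their centre line; the grasp point (between the pads) lies 19 mm behind it (ctrl.tcp_to_grasp is the distance from the TCP to the grasp point, in m); z points along the fingers, x is the direction in which the jaws open and shut, and the axes are right-handed (so a half turn about z gives the same grasp; the last joint's range is limited). The gripper opens to 85 mm and grips with 20 to 120 N. Pads are 22 mm wide; open, the fingers measure 114 mm over their backs; the gripper's body (76 mm by 85 mm) begins 54 mm behind the grasp point. The pads swing forward as they close: fully open they stand 13 mm farther back than shut.
Start: joints at [-1.445, 0.398, 0.045, 1.537, -0.019, 1.207, -0.051], TCP at [0.145, 0.634, 0.231] pointing down, gripper open.
Joint ranges: [-2.82, 2.82], [-0.49, 2.23], [-1.37, 1.46], [0, 2.46], [-1.36, 4.5], [0.23, 2], [-2.94, 2.94]. Speed limits (rad/s): [2.57, 2.57, 3.14, 3.14, 3.14, 3.14, 3.14].

## Interface

Orientations are given as [roll, pitch, yaw] about the fixed x, y, z axes, in that order (R = Rz(yaw) Ry(pitch) Rx(roll)).
In Python, from bench import ctrl, viewer gives the robot as it stands.
- The arm moves only by the tool arm_command, never from a script. Its arguments are lists of equal length, an entry for each row: "travel": the shift along the tool's x, y, z in m, a list of three; "twist": the turn, a rotation vector about the tool's x, y, z in rad, a list of three. In form: {"travel": [[dx, dy, dz], ...], "twist": [[wx, wy, wz], ...]}. A call has 1 to 20 rows; each row shifts and turns the pose as measured when the row begins, along the tool's axes as they then stand; what a row does not reach is not made up. A row lasts 1/12 s, in which the tool goes at most 41.7 mm and 7.16 degrees, less where a joint would pass 70% of its speed; a pose out of reach is approached as far as the arm can. A call with a gripper value outside its range is refused whole. "jaw" is the closure in counts, from 0 (fully open) to 255 (shut), set as the call begins (left out, the last holds). The fingers move at their own pace and stop on an object; "grip_force" is the grip in N (left out, the last holds). Time passes only in rows, so rows that do not move let the fingers close. It gives the time, the measured TCP pose, the force and the opening at its end, in the units of the state.
- ctrl.get_state(): the state, without advancing time (a new reading comes with each control period).
- viewer.get_image(name): name is "side" or "top"; returns a dict with "image" (420x560x3 uint8, blue, green, red), "z_map" (420x560 float32, m along the optical axis (not along the pixel's ray), 0 where there is no reading), "fovy" (degrees; the focal length in pixels is half the picture's height over the tangent of half this angle, whatever the lens; pixels are square), "cx", "cy" (the principal point, pixels), "distortion" ([k1, k2, p1, p2, k3] as OpenCV has them; the pictures are not rectified), "R" (3x3) and "t" (3): a world point X has camera coordinates R X + t. Camera axes: x right, y down, z forward; pixel columns grow to the right and rows downward; lengths in m; the calibration is good to about 2 mm. A picture is of the moment at which its call begins.
- ctrl.job_done(): hands the job in, once; it reports no verdict.
The state is a dict: "time_s": time; "joint_pos": joint angles; "qd": joint speeds; "effort": joint torques, N m; "tool_pos": TCP position; "tcp_rot": TCP orientation; "wrist_force": force on the tool from outside, world axes, zero at the start; "ft_torque": the same for the moment, N m; "gripper_width": finger opening in m.
Only numpy, scipy, OpenCV 4.12 (cv2) and the standard library are available. Lean on these libraries where they do the work, as an engineer would, in place of code of your own. Each camera call takes 0.05 s, during which the arm holds its last target.

## Working session

There is one attempt and no reset: what is moved stays moved. The work goes in short steps, Python scripts to look and compute and a tool call to move; the robot and the scene stay as the last step left them, time stands still between calls to the robot, and variables do not carry over. Pictures are saved under pics/ and viewed, and the job is handed in when it is done.

Besides the shell and the picture viewer there is one more tool, called after "Request:" as name(argument=value, ...) on one line, values as JSON. arm_command: Moves the arm, as the interface text tells. Its arguments: {"type":"object","properties":{"travel":{"type":"array"},"twist":{"type":"array"},"jaw":{"type":"number"},"grip_force":{"type":"number"}},"required":["travel","twist"]}

```bash
ls; mkdir -p pics
cat > h.py <<'E'
import numpy as np, cv2
from bench import ctrl, viewer
E
python3 - <<'E'
from h import *
s=ctrl.get_state(); print({k:np.round(v,4).tolist() for k,v in s.items()}, ctrl.tcp_to_grasp)
import pickle
for n in ("side","top"):
    d=viewer.get_image(n); pickle.dump(d,open(f'{n}0.pkl','wb')); cv2.imwrite(f'pics/{n}0.png',d['image'])
    print(n,d['fovy'],d['cx'],d['cy'],d['distortion'],np.round(d['R'],4).tolist(),d['t'], 'cam', -np.array(d['R']).T@d['t'])
E
```

```text
pics
{'time_s': 0.0, 'joint_pos': [-1.445, 0.3992, 0.045, 1.5379, -0.0187, 1.2069, -0.0507], 'qd': [0.0006, 0.0006, -0.0003, -0.0005, -0.0, -0.0004, -0.0008], 'effort': [-0.0011, -47.5117, 1.3641, -25.4221, 0.0116, 0.0094, 0.0], 'tool_pos': [0.1447, 0.633, 0.2303], 'tcp_rot': [3.1415, 0.0019, 1.3461], 'wrist_force': [-0.0659, 0.607, -0.376], 'ft_torque': [0.0024, -0.0022, -0.0156], 'gripper_width': 0.0856} 0.0187
side 50.0062541512274 280.4955389361678 207.61294657623426 [-0.07064116  0.          0.          0.          0.        ] [[0.7782, -0.628, -0.0041], [-0.4394, -0.54, -0.7179], [0.4486, 0.5605, -0.6962]] [-0.30130708  0.29444599  0.75432078] cam [ 0.02547498 -0.45298765  0.73528052]
top 50.715741076524125 275.86454036151326 211.36997238432338 [-0.10692329  0.          0.          0.          0.        ] [[0.0139, -0.9999, -0.007], [-0.985, -0.0125, -0.172], [0.1718, 0.0093, -0.9851]] [0.10698906 0.49221334 0.94102523] cam [0.32164745 0.10438222 1.01237166]
```

View pics/side0.png

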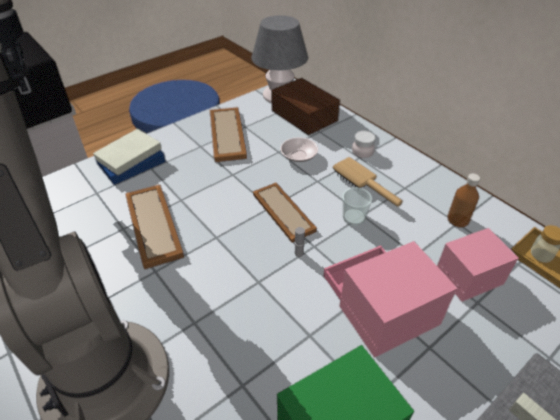

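View pics/top0.png

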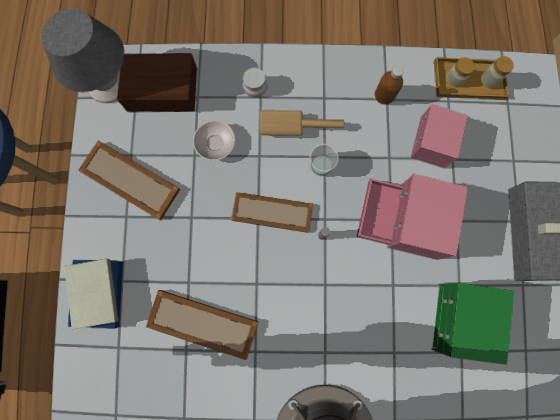

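Three mirrors show in the top view: (128,180), (272,212) and (202,324). The organizer candidates are pink at (430,215), pink at (438,135) and green at (474,322). I'll measure them all.

```bash
cat > h.py <<'E'
import numpy as np, cv2, pickle
from bench import ctrl, viewer
from scipy.spatial.transform import Rotation as Rn
def K(d):
    f=210/np.tan(np.radians(d['fovy'])/2); return np.array([[f,0,d['cx']],[0,f,d['cy']],[0,0,1]])
def rays(d,uv):
    uv=np.asarray(uv,float).reshape(-1,1,2)
    n=cv2.undistortPoints(uv,K(d),np.array(d['distortion'])).reshape(-1,2)
    return np.c_[n,np.ones(len(n))]
def onplane(d,uv,z):
    R=np.array(d['R']);C=-R.T@np.array(d['t']); w=rays(d,uv)@R
    return C+w*((z-C[2])/w[:,2])[:,None]
def bydepth(d,uv):
    uv=np.asarray(uv).reshape(-1,2); zz=d['z_map'][uv[:,1].astype(int),uv[:,0].astype(int)]
    R=np.array(d['R']); return (rays(d,uv)*zz[:,None]-np.array(d['t']))@R
def proj(d,X):
    R=np.array(d['R']); return cv2.projectPoints(np.asarray(X,float).reshape(-1,1,3),cv2.Rodrigues(R)[0],np.array(d['t'],float),K(d),np.array(d['distortion']))[0].reshape(-1,2)
def load(n): return pickle.load(open(n,'rb'))
def cloud(d):
    v,u=np.mgrid[0:420,0:560]; return bydepth(d,np.c_[u.ravel(),v.ravel()]).reshape(420,560,3)
E
python3 - <<'E'
from h import *
d=load('top0.pkl'); P=cloud(d); s=load('side0.pkl'); Q=cloud(s)
print('table z top', np.median(P[240:300,350:420,2]), 'side',np.median(Q[250:300,220:280,2]))
hsv=cv2.cvtColor(d['image'],cv2.COLOR_BGR2HSV)
brown=((hsv[...,0]<25)&(hsv[...,1]>60)).astype(np.uint8)
for c in [(128,180),(272,212),(202,324)]:
    m=np.zeros_like(brown); x,y=c; m[y-55:y+55,x-75:x+75]=1
    # raised region by depth connected
    reg=((P[...,2]>0.007)&(P[...,2]<0.03)&(m>0)).astype(np.uint8)
    n,l,st,_=cv2.connectedComponentsWithStats(reg); k=l[y,x]
    cnt=cv2.findContours((l==k).astype(np.uint8),0,2)[0][0]
    r=cv2.minAreaRect(cnt); bx=cv2.boxPoints(r); W=onplane(d,bx,0.014)
    print(c,'rect',np.round(r,1) if 0 else r, 'z',np.median(P[l==k][:,2]))
    print(' corners',np.round(W,4).tolist(),'edges',np.round(np.linalg.norm(W-np.roll(W,1,0),axis=1),4))
pink=((hsv[...,0]>165)|(hsv[...,0]<5))&(hsv[...,1]>70)
n,l,st,cen=cv2.connectedComponentsWithStats(pink.astype(np.uint8))
for i in range(1,n):
    if st[i,4]>300: print('pink',st[i],np.percentile(P[l==i][:,2],[5,25,50,75,95]).round(3))
for n,dd in (('top',d),('side',s)):
    im=dd['image']; 
    cr=im[150:280,210:480] if n=='top' else im[170:360,240:470]
    cv2.imwrite(f'pics/crop_{n}.png',cv2.resize(cr,None,fx=2.9,fy=2.9,interpolation=cv2.INTER_CUBIC))
E
```

```text
table z top -0.00020239816219554682 side 0.00042286648150206894
(128, 180) rect ((128.6126708984375, 179.31423950195312), (96.57402801513672, 37.802635192871094), 31.239215850830078) z 0.016376493259827117
 corners [[0.5891, 0.5891, 0.014], [0.6699, 0.5479, 0.014], [0.5477, 0.3381, 0.014], [0.4711, 0.3798, 0.014]] edges [0.2402 0.0907 0.2429 0.0872]
(272, 212) rect ((271.4224853515625, 211.83279418945312), (78.6109390258789, 28.67407989501953), 8.820379257202148) z 0.012178741011088167
 corners [[0.4746, 0.2174, 0.014], [0.5409, 0.2093, 0.014], [0.5148, 0.0301, 0.014], [0.4492, 0.0401, 0.014]] edges [0.1791 0.0668 0.1811 0.0664]
(202, 324) rect ((201.6654510498047, 324.2329406738281), (106.70958709716797, 40.42087936401367), 17.744670867919922) z 0.016054675238305963
 corners [[0.23, 0.4025, 0.014], [0.3159, 0.3785, 0.014], [0.2491, 0.1484, 0.014], [0.1654, 0.1739, 0.014]] edges [0.2376 0.0892 0.2396 0.0875]
pink [ 411  105   56   62 2374] [0.02  0.072 0.082 0.083 0.085]
pink [ 357  175  110   84 6861] [0.006 0.019 0.112 0.114 0.116]
```

View pics/crop_top.png

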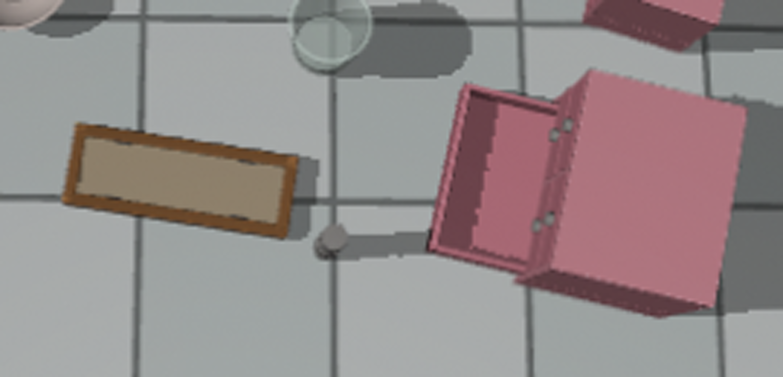

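View pics/crop_side.png

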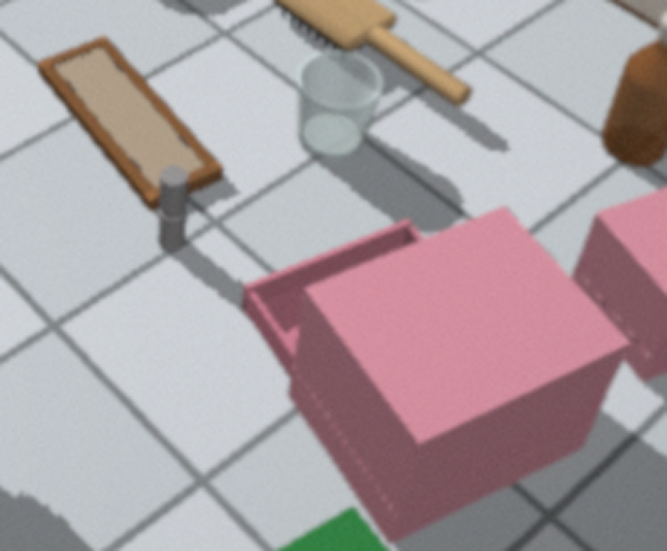

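The top-view crop shows the mirror at (272,212), measuring 180x66 mm, while the other two are 240x89 mm. It's the smallest, so it's the target. The large pink organizer at (430,215) is 115 mm high with its tray open toward +y; the other pink one is 83 mm high. A lipstick stands by the mirror's -y end at (323,233). Next I need the organizer, tray and mirror poses.

Run:
```python
from h import *
d=load('top0.pkl'); P=cloud(d); s=load('side0.pkl'); Q=cloud(s)
def rect(dd,PP,lo,hi,seed,z,name,win=80):
    x,y=seed; m=np.zeros((420,560),bool); m[max(0,y-win):y+win,max(0,x-win):x+win]=1
    reg=((PP[...,2]>lo)&(PP[...,2]<hi)&m).astype(np.uint8); l=cv2.connectedComponents(reg)[1]
    cnt=cv2.findContours((l==l[y,x]).astype(np.uint8),0,cv2.CHAIN_APPROX_NONE)[0][0].reshape(-1,2).astype(float)
    W=onplane(dd,cnt,z)[:,:2]; r=cv2.minAreaRect((W*1000).astype(np.float32)); print(name,'world rect mm',np.round(r[0],1),np.round(r[1],1),round(r[2],2),'\n',np.round(cv2.boxPoints(r),1).tolist(), 'zmed',np.median(PP[l==l[y,x]][:,2]))
rect(d,P,0.108,0.122,(435,215),0.115,'org top/topcam')
rect(s,Q,0.108,0.122,(395,285),0.115,'org top/sidecam')
rect(d,P,0.007,0.02,(272,212),0.014,'mirror/topcam')
rect(s,Q,0.007,0.02,(284,210),0.014,'mirror/sidecam')
# tray interior: cloud in the region
h=cv2.cvtColor(d['image'],cv2.COLOR_BGR2HSV)
for v in (195,210,225):
    print(v,[(u,)+tuple(np.round(P[v,u],3)) for u in range(356,408,3)])
```

```text
org top/topcam world rect mm [ 476.8 -215.7] [122.8 151.9] 77.13 
 [[389.1000061035156, -258.70001220703125], [537.2000122070312, -292.5], [564.5, -172.8000030517578], [416.3999938964844, -139.0]] zmed 0.11412294105293934
org top/sidecam world rect mm [ 472.  -219.4] [123.3 155. ] 77.12 
 [[382.70001220703125, -262.20001220703125], [533.7999877929688, -296.79998779296875], [561.2999877929688, -176.60000610351562], [410.20001220703125, -142.0]] zmed 0.1149811402695993
mirror/topcam world rect mm [494.8 124. ] [179.7  66.6] 81.72 
 [[448.8999938964844, 39.79999923706055], [514.7999877929688, 30.299999237060547], [540.7000122070312, 208.10000610351562], [474.79998779296875, 217.6999969482422]] zmed 0.012178741011088167
mirror/sidecam world rect mm [490.9 119.5] [185.3  69.8] 81.71 
 [[443.0, 32.900001525878906], [512.0999755859375, 22.799999237060547], [538.7999877929688, 206.1999969482422], [469.70001220703125, 216.3000030517578]] zmed 0.012877757611148326
195 [(356, np.float64(0.539), np.float64(-0.073), np.float64(0.0)), (359, np.float64(0.54), np.float64(-0.08), np.float64(-0.0)), (
[... 2672 characters left out ...]
float64(0.468), np.float64(-0.119), np.float64(0.008)), (380, np.float64(0.468), np.float64(-0.126), np.float64(0.01)), (383, np.float64(0.468), np.float64(-0.133), np.float64(0.009)), (386, np.float64(0.468), np.float64(-0.14), np.float64(0.008)), (389, np.float64(0.468), np.float64(-0.146), np.float64(0.01)), (392, np.float64(0.468), np.float64(-0.153), np.float64(0.01)), (395, np.float64(0.463), np.float64(-0.15), np.float64(0.049)), (398, np.float64(0.456), np.float64(-0.145), np.float64(0.094)), (401, np.float64(0.455), np.float64(-0.149), np.float64(0.101)), (404, np.float64(0.453), np.float64(-0.151), np.float64(0.115)), (407, np.float64(0.453), np.float64(-0.158), np.float64(0.115))]
```

```bash
cat >> h.py <<'E'
import json
def st():
    s=ctrl.get_state(); p=np.array(s['tool_pos']); r=Rn.from_euler('xyz',s['tcp_rot']); return s,p,r
def plan(p1,rpy1,vmax=0.038,wmax=0.115,n=None):
    s,p,r=st(); p1=np.array(p1); r1=Rn.from_euler('xyz',rpy1) if not isinstance(rpy1,Rn) else rpy1
    rv=(r.inv()*r1).as_rotvec(); 
    k=n or int(np.ceil(max(np.linalg.norm(p1-p)/vmax,np.linalg.norm(rv)/wmax,1)))
    tr=[];dr=(rv/k); rr=r
    for i in range(k):
        tr.append(np.round(rr.inv().apply((p1-p)/k),3).tolist()); rr=rr*Rn.from_rotvec(dr)
    print('rows',k); print(json.dumps(tr)); print('twist each',np.round(dr,3).tolist())
def show():
    s,p,r=st(); print('t',round(s['time_s'],2),'p',np.round(p,4),'rpy',np.round(s['tcp_rot'],4),'F',np.round(s['wrist_force'],2),'w',round(s['gripper_width'],4),'q',np.round(s['joint_pos'],3))
E
python3 - <<'E'
from h import *
plan([0.508,0.211,0.12],[np.pi,0,-0.1445])
E
```

```text
rows 15
[[-0.022, 0.03, 0.007], [-0.019, 0.032, 0.007], [-0.016, 0.034, 0.007], [-0.012, 0.035, 0.007], [-0.009, 0.036, 0.007], [-0.005, 0.037, 0.007], [-0.001, 0.037, 0.007], [0.002, 0.037, 0.007], [0.006, 0.037, 0.007], [0.01, 0.036, 0.007], [0.013, 0.035, 0.007], [0.016, 0.033, 0.007], [0.02, 0.032, 0.007], [0.023, 0.029, 0.007], [0.025, 0.027, 0.007]]
twist each [0.0, 0.0, 0.099]
```

Request:
arm_command(travel=[[-0.022,0.03,0.007],[-0.019,0.032,0.007],[-0.016,0.034,0.007],[-0.012,0.035,0.007],[-0.009,0.036,0.007],[-0.005,0.037,0.007],[-0.001,0.037,0.007],[0.002,0.037,0.007],[0.006,0.037,0.007],[0.01,0.036,0.007],[0.013,0.035,0.007],[0.016,0.033,0.007],[0.02,0.032,0.007],[0.023,0.029,0.007],[0.025,0.027,0.007]], twist=[[0,0,0.1],[0,0,0.1],[0,0,0.1],[0,0,0.1],[0,0,0.1],[0,0,0.1],[0,0,0.1],[0,0,0.1],[0,0,0.1],[0,0,0.1],[0,0,0.1],[0,0,0.1],[0,0,0.1],[0,0,0.1],[0,0,0.1]], jaw=0, grip_force=20)

```text
time_s: 1.35
tool_pos: [0.4989, 0.1894, 0.1139]
tcp_rot: [-3.141, 0.01, -0.204]
wrist_force: [0.5, 0.9, -0.2]
gripper_width: 0.0856
```

Run:
```python
from h import *
show(); plan([0.508,0.211,0.05],[np.pi,0,-0.1445],n=9)
```

```text
t 1.35 p [0.4989 0.1894 0.1139] rpy [-3.1408  0.0096 -0.2039] F [ 0.51  0.93 -0.21] w 0.0856 q [-0.872  0.363  0.53   1.945 -0.239  0.902 -0.423]
rows 9
[[0.001, -0.003, 0.007], [0.001, -0.003, 0.007], [0.001, -0.003, 0.007], [0.001, -0.003, 0.007], [0.001, -0.003, 0.007], [0.001, -0.003, 0.007], [0.001, -0.003, 0.007], [0.001, -0.003, 0.007], [0.001, -0.003, 0.007]]
twist each [-0.0, 0.001, -0.007]
```

Request:
arm_command(travel=[[0.002,-0.006,0.012],[0.002,-0.006,0.015],[0.002,-0.006,0.015],[0,-0.003,0.012],[0,0,0.008],[0,0,0]], twist=[[0,0.002,-0.015],[0,0.002,-0.015],[0,0.002,-0.015],[0,0.002,-0.015],[0,0,0],[0,0,0]])

```text
time_s: 1.85
tool_pos: [0.5141, 0.1956, 0.047]
tcp_rot: [3.135, -0.002, -0.163]
wrist_force: [-1.0, 0.9, 0.3]
gripper_width: 0.0856
```

Run:
```python
from h import *
show()
for n in ('top','side'):
    d=viewer.get_image(n); im=d['image'].copy()
    _,p,r=st()
    for X in ([0.5078,0.2129,0.014],[0.482,0.035,.014]): 
        u=proj(d,[X])[0]; cv2.circle(im,tuple(np.int32(u)),1,(0,255,0),-1)
    u=proj(d,[p])[0]; cv2.circle(im,tuple(np.int32(u)),1,(255,0,0),-1)
    u=np.int32(u); cr=im[max(0,u[1]-100):u[1]+100,max(0,u[0]-130):u[0]+130]
    cv2.imwrite(f'pics/pre_{n}.png',cv2.resize(cr,None,fx=3,fy=3,interpolation=cv2.INTER_CUBIC))
plan([0.508,0.213,0.02],[np.pi,0,-0.1445],n=4)
```

```text
t 1.85 p [0.5141 0.1956 0.047 ] rpy [ 3.1345e+00 -1.9000e-03 -1.6350e-01] F [-1.03  0.89  0.32] w 0.0856 q [-0.822  0.483  0.476  1.956 -0.299  0.774 -0.34 ]
rows 4
[[-0.002, -0.004, 0.007], [-0.002, -0.004, 0.007], [-0.002, -0.004, 0.007], [-0.002, -0.004, 0.007]]
twist each [0.001, -0.001, -0.005]
```

View pics/pre_top.png

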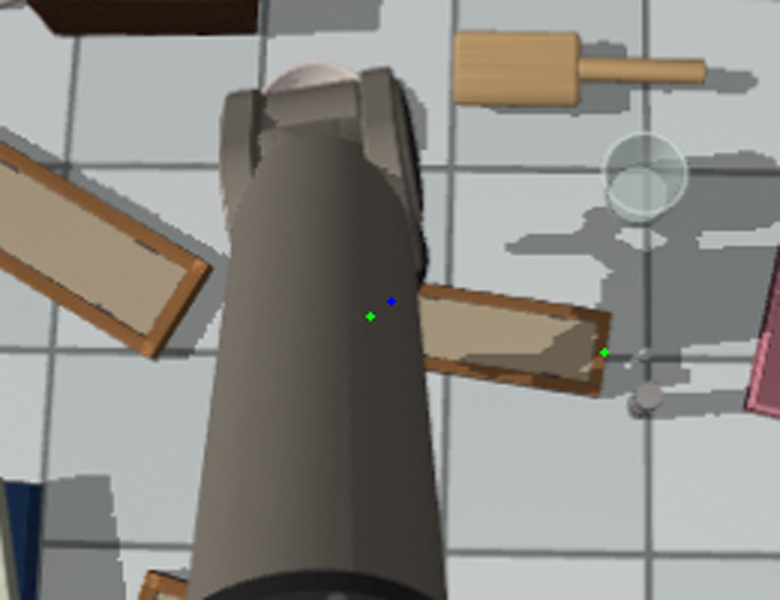

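View pics/pre_side.png

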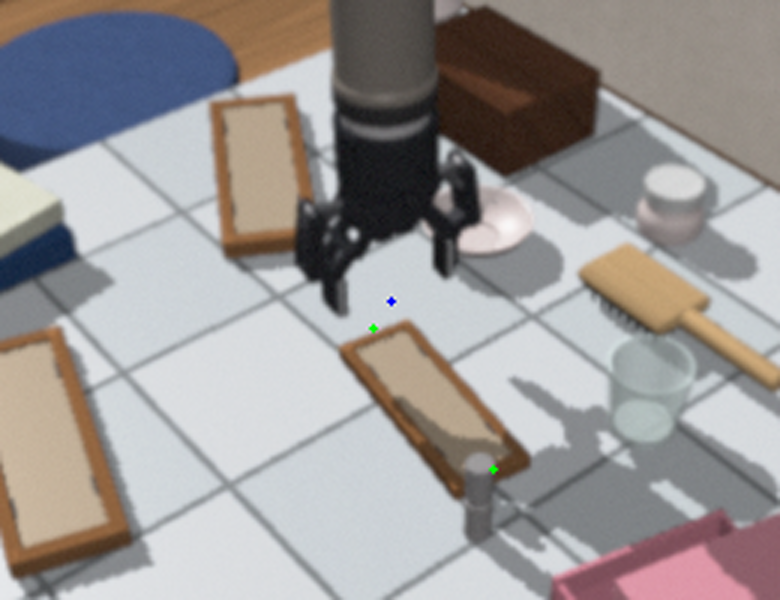

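Request:
arm_command(travel=[[-0.003,-0.006,0.004],[-0.003,-0.006,0.006],[-0.002,-0.004,0.006],[0,-0.002,0.006],[0,0,0.004],[0,0,0]], twist=[[0,0,-0.01],[0.005,0,-0.01],[0,0,-0.005],[0,0,0],[0,0,0],[0,0,0]])

```text
time_s: 2.45
tool_pos: [0.5107, 0.2191, 0.0228]
tcp_rot: [-3.137, -0.008, -0.134]
wrist_force: [-1.1, -0.6, 0.1]
gripper_width: 0.0852
```

Run:
```python
from h import *
show(); plan([0.507,0.208,0.0],[np.pi,0,-0.1445],n=4)
```

```text
t 2.45 p [0.5107 0.2191 0.0228] rpy [-3.1372 -0.0075 -0.1341] F [-1.08 -0.59  0.12] w 0.0852 q [-0.83   0.519  0.44   1.963 -0.326  0.719 -0.328]
rows 4
[[-0.001, 0.003, 0.006], [-0.001, 0.003, 0.006], [-0.001, 0.003, 0.006], [-0.001, 0.003, 0.006]]
twist each [-0.001, -0.002, 0.003]
```

Request:
arm_command(travel=[[-0.001,0.003,0.005],[-0.001,0.003,0.005],[-0.001,0.002,0.005],[0,0.002,0.004],[0,0,0.002],[0,0,0]], twist=[[-0.001,-0.002,0.003],[-0.001,-0.002,0.003],[-0.001,-0.002,0.003],[0,0,0],[0,0,0],[0,0,0]])

```text
time_s: 2.95
tool_pos: [0.5059, 0.2073, -0.0008]
tcp_rot: [3.141, -0.001, -0.146]
wrist_force: [-0.3, -0.6, -0.7]
gripper_width: 0.0853
```

Run:
```python
from h import *
show(); plan([0.507,0.208,-0.003],[np.pi,0,-0.1445],n=3)
d=viewer.get_image('side'); _,p,r=st(); u=np.int32(proj(d,[p])[0])
cv2.imwrite('pics/g1.png',cv2.resize(d['image'][u[1]-60:u[1]+60,u[0]-80:u[0]+80],None,fx=5,fy=5,interpolation=cv2.INTER_CUBIC))
```

```text
t 2.95 p [ 0.5059  0.2073 -0.0008] rpy [ 3.1414e+00 -5.0000e-04 -1.4580e-01] F [-0.26 -0.6  -0.71] w 0.0853 q [-0.802  0.549  0.424  1.987 -0.349  0.676 -0.304]
rows 3
[[0.0, -0.0, 0.001], [0.0, -0.0, 0.001], [0.0, -0.0, 0.001]]
twist each [0.0, -0.0, -0.0]
```

View pics/g1.png

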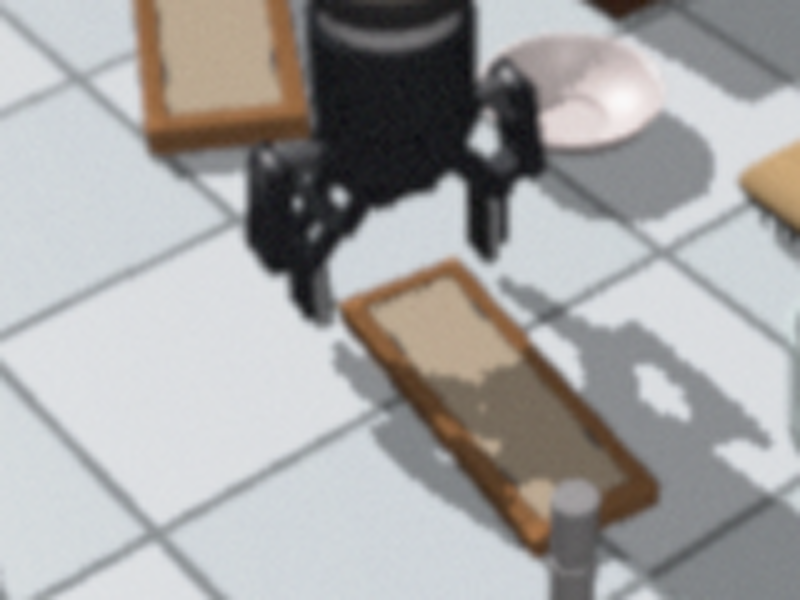

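Request:
arm_command(travel=[[0.001,0,0.002],[0,0,0.001],[0,0,0],[0,0,0],[0,0,0],[0,0,0],[0,0,0],[0,0,0]], twist=[[0,0,0],[0,0,0],[0,0,0],[0,0,0],[0,0,0],[0,0,0],[0,0,0],[0,0,0]], jaw=140, grip_force=20)

```text
time_s: 3.67
tool_pos: [0.5075, 0.2071, -0.0032]
tcp_rot: [-3.141, -0.001, -0.146]
wrist_force: [0.3, -0.1, -0.7]
gripper_width: 0.0651
```

Run:
```python
from h import *
show()
d=viewer.get_image('side'); _,p,r=st(); u=np.int32(proj(d,[p])[0])
cv2.imwrite('pics/g2.png',cv2.resize(d['image'][u[1]-60:u[1]+60,u[0]-80:u[0]+80],None,fx=5,fy=5,interpolation=cv2.INTER_CUBIC))
```

```text
t 3.67 p [ 0.5075  0.2071 -0.0032] rpy [-3.1412e+00 -1.1000e-03 -1.4640e-01] F [ 0.34 -0.12 -0.7 ] w 0.0651 q [-0.798  0.554  0.421  1.985 -0.352  0.672 -0.301]
```

View pics/g2.png

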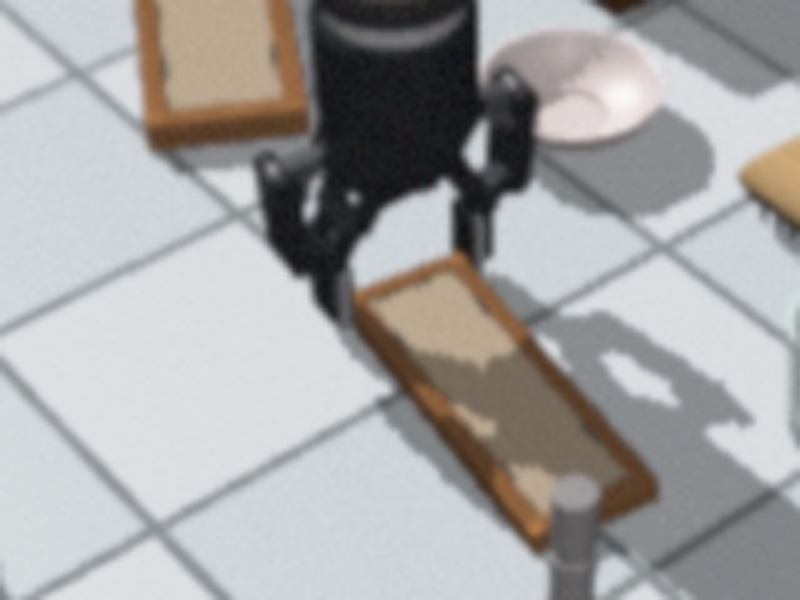

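The pads hold the board's far end at a 65.1 mm opening. I'll lift slowly with a light grip so the board pivots in the pads and its near end hangs down.

Request:
arm_command(travel=[[0,0,-0.004],[0,0,-0.008],[0,0,-0.01],[0,0,-0.01],[0,0,-0.01],[0,0,-0.01],[0,0,-0.008],[0,0,-0.004],[0,0,0]], twist=[[0,0,0],[0,0,0],[0,0,0],[0,0,0],[0,0,0],[0,0,0],[0,0,0],[0,0,0],[0,0,0]])

```text
time_s: 4.47
tool_pos: [0.5079, 0.208, 0.0688]
tcp_rot: [-3.138, -0.003, -0.146]
wrist_force: [0.3, 0.1, -1.6]
gripper_width: 0.0653
```

Run:
```python
from h import *
show()
d=viewer.get_image('side'); _,p,r=st(); u=np.int32(proj(d,[p])[0])
cv2.imwrite('pics/g3.png',cv2.resize(d['image'][u[1]-70:u[1]+90,u[0]-110:u[0]+110],None,fx=3.5,fy=3.5,interpolation=cv2.INTER_CUBIC))
```

```text
t 4.47 p [0.5079 0.208  0.0688] rpy [-3.1385e+00 -3.0000e-03 -1.4620e-01] F [ 0.35  0.06 -1.63] w 0.0653 q [-0.852  0.443  0.484  1.951 -0.281  0.808 -0.36 ]
```

View pics/g3.png

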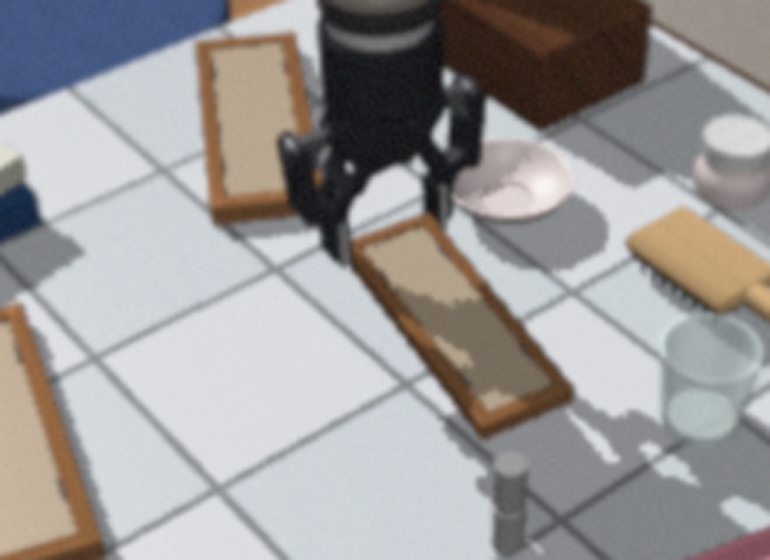

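```bash
cat >> h.py <<'E'
def board(d,c,win=70,zr=(0.004,0.4)):
    """fit plane to card (tan) pixels near pixel c"""
    P=cloud(d); h=cv2.cvtColor(d['image'],cv2.COLOR_BGR2HSV)
    m=(h[...,0]>8)&(h[...,0]<24)&(h[...,1]>50)&(P[...,2]>zr[0])&(P[...,2]<zr[1])&(d['z_map']>0)
    w=np.zeros_like(m); w[max(0,c[1]-win):c[1]+win,max(0,c[0]-win):c[0]+win]=1
    n,l,s,_=cv2.connectedComponentsWithStats((m&w).astype(np.uint8)); k=1+np.argmax(s[1:,4]); X=P[l==k]
    for _ in range(3):
        cen=X.mean(0); _,_,V=np.linalg.svd(X-cen); r=(X-cen)@V[2]; X=X[abs(r)<max(0.004,2*r.std())]
    n=V[2]; a=V[0]*np.sign(-V[0][2] if abs(V[0][2])>.05 else -V[0][1])
    t=(X-cen)@a; print('pix',len(X),'cen',cen.round(4),'normal',n.round(3),'long axis(down)',a.round(3),'ends',(cen+a*t.min()).round(4),(cen+a*t.max()).round(4),'len',np.ptp(t).round(3),'z',X[:,2].min().round(3),X[:,2].max().round(3))
    return l==k
E
python3 - <<'E'
from h import *
d=viewer.get_image('side'); _,p,r=st(); 
u=np.int32(proj(d,[p-[0,0.08,0.03]])[0]); board(d,u,60)
E
```

```text
pix 1765 cen [0.4919 0.1175 0.0772] normal [-0.013 -0.08   0.997] long axis(down) [-0.164 -0.983 -0.081] ends [0.5079 0.2129 0.0851] [0.4779 0.0333 0.0703] len 0.183 z 0.067 0.088
```

The board is still close to rigid in the pads, with only 4.6° of droop, though it did slip a little. Brisk upward starts followed by soft stops should make it droop further.

Request:
arm_command(travel=[[0,0,-0.04],[0,0,-0.04],[0,0,-0.028],[0,0,-0.02],[0,0,-0.012],[0,0,-0.005],[0,0,0]], twist=[[0,0,0],[0,0,0],[0,0,0],[0,0,0],[0,0,0],[0,0,0],[0,0,0]])

```text
time_s: 5.15
tool_pos: [0.5029, 0.2056, 0.2126]
tcp_rot: [3.133, 0.01, -0.147]
wrist_force: [0.3, 0.8, -2.2]
gripper_width: 0.0655
```

Run:
```python
from h import *
show()
d=viewer.get_image('side'); _,p,r=st(); 
u=np.int32(proj(d,[p-[0,0.08,0.0]])[0]); board(d,u,60)
```

```text
t 5.15 p [0.5029 0.2056 0.2126] rpy [ 3.133   0.0097 -0.1469] F [ 0.27  0.76 -2.19] w 0.0655 q [-0.931  0.264  0.557  1.818 -0.151  1.116 -0.469]
pix 3848 cen [0.5992 0.2164 0.1383] normal [-0.588  0.399 -0.704] long axis(down) [ 0.747  0.601 -0.283] ends [0.4436 0.0912 0.1972] [0.8732 0.437  0.0346] len 0.575 z 0.004 0.232
```

Run:
```python
from h import *
d=viewer.get_image('side'); _,p,r=st(); 
u=np.int32(proj(d,[p-[0,0.08,0.0]])[0]); board(d,u,40,(0.1,0.3))
u=np.int32(proj(d,[p])[0])
cv2.imwrite('pics/g4.png',cv2.resize(d['image'][max(0,u[1]-70):u[1]+110,max(u[0]-110,0):u[0]+110],None,fx=3.2,fy=3.2,interpolation=cv2.INTER_CUBIC))
```

```text
pix 2058 cen [0.4921 0.1412 0.1892] normal [ 0.068  0.505 -0.861] long axis(down) [-0.107 -0.854 -0.509] ends [0.5007 0.21   0.2303] [0.4827 0.0659 0.1444] len 0.169 z 0.146 0.231
```

View pics/g4.png

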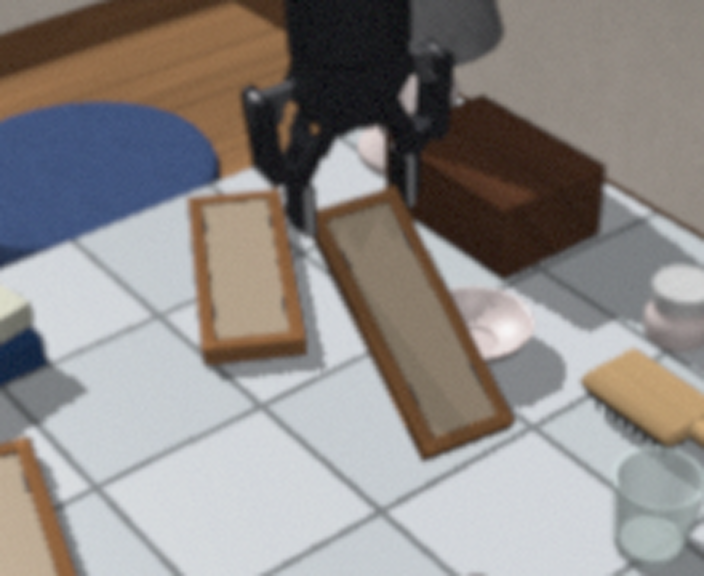

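The jerk worked: droop is now 31°, the foot end is down and the glass is turning toward +y. I'll tilt the tool back to restore the lever and repeat.

Request:
arm_command(travel=[[0,0,0.004],[0,0,0.01],[0,0,0.015],[0,0,0.015],[0,0,0.015],[0,0,0.012],[0,0,0.006],[0,0,0],[0,0.015,-0.038],[0,0.015,-0.038],[0,0.01,-0.026],[0,0.007,-0.018],[0,0.004,-0.01],[0,0,-0.005],[0,0,0]], twist=[[-0.04,0,0],[-0.08,0,0],[-0.08,0,0],[-0.08,0,0],[-0.08,0,0],[-0.05,0,0],[0,0,0],[0,0,0],[0,0,0],[0,0,0],[0,0,0],[0,0,0],[0,0,0],[0,0,0],[0,0,0]])

```text
time_s: 6.5
tool_pos: [0.4961, 0.1905, 0.2702]
tcp_rot: [2.698, 0.031, -0.159]
wrist_force: [0.4, 0.3, -1.0]
gripper_width: 0.0651
```

Run:
```python
from h import *
show()
d=viewer.get_image('side'); _,p,r=st(); 
u=np.int32(proj(d,[p-[0,0.06,0.02]])[0]); board(d,u,40,(0.06,0.3))
u=np.int32(proj(d,[p])[0])
cv2.imwrite('pics/g5.png',cv2.resize(d['image'][max(0,u[1]-70):u[1]+110,max(u[0]-110,0):u[0]+110],None,fx=3.2,fy=3.2,interpolation=cv2.INTER_CUBIC))
```

```text
t 6.5 p [0.4961 0.1905 0.2702] rpy [ 2.6985  0.0309 -0.1594] F [ 0.37  0.28 -0.98] w 0.0651 q [-1.085  0.404  0.616  1.607  0.107  1.492 -0.651]
pix 3199 cen [0.564  0.202  0.1968] normal [-0.676  0.41  -0.613] long axis(down) [ 0.704  0.605 -0.372] ends [0.4514 0.1052 0.2564] [0.8542 0.4513 0.0433] len 0.572 z 0.06 0.288
```

View pics/g5.png

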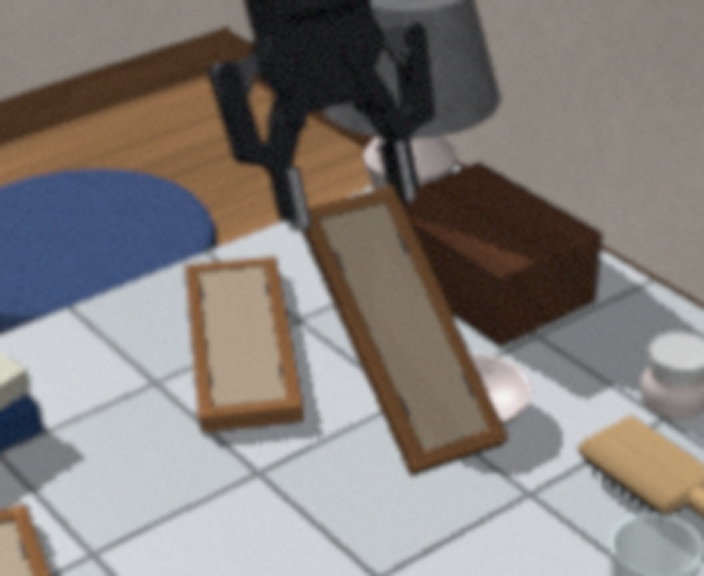

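```bash
sed -i 's/def board(d,c,win=70,zr=(0.004,0.4)):/def board(d,c=None,win=70,zr=(0.004,0.4)):\n    p=st()[1]; c=np.int32(proj(d,[p-[0,0.06,0.04]])[0])/; s/&(d\[.z_map.\]>0)$/\&(np.linalg.norm(P-p,axis=2)<0.2)\&(np.abs(P[...,0]-p[0])<0.07)/' h.py
python3 - <<'E'
from h import *
d=viewer.get_image('side'); board(d)
s,p,r=st(); print(r.as_matrix()[:,2])
E
```

```text
pix 2684 cen [0.4825 0.1251 0.2342] normal [ 0.062  0.547 -0.835] long axis(down) [-0.166 -0.819 -0.549] ends [0.4982 0.2025 0.286 ] [0.4678 0.0529 0.1859] len 0.183 z 0.183 0.287
[-0.09791278 -0.42119922 -0.90166751]
```

Relative droop is now 59° out of 90°. One more cycle.

Request:
arm_command(travel=[[0,0,0.006],[0,-0.005,0.012],[0,-0.008,0.016],[0,-0.008,0.016],[0,-0.008,0.016],[0,-0.006,0.012],[0,-0.003,0.006],[0,0,0],[0,0.022,-0.035],[0,0.022,-0.035],[0,0.015,-0.024],[0,0.01,-0.016],[0,0.005,-0.01],[0,0.003,-0.005],[0,0,0]], twist=[[-0.03,0,0],[-0.05,0,0],[-0.05,0,0],[-0.05,0,0],[-0.04,0,0],[-0.03,0,0],[0,0,0],[0,0,0],[0,0,0],[0,0,0],[0,0,0],[0,0,0],[0,0,0],[0,0,0],[0,0,0]])

```text
time_s: 7.85
tool_pos: [0.4932, 0.194, 0.3121]
tcp_rot: [2.412, 0.05, -0.163]
wrist_force: [0.4, -0.9, -1.7]
gripper_width: 0.0651
```

Run:
```python
from h import *
show()
d=viewer.get_image('side'); board(d)
s,p,r=st(); print(r.as_matrix()[:,2])
u=np.int32(proj(d,[p])[0])
cv2.imwrite('pics/g6.png',cv2.resize(d['image'][max(0,u[1]-70):u[1]+110,max(u[0]-110,0):u[0]+110],None,fx=3.2,fy=3.2,interpolation=cv2.INTER_CUBIC))
```

```text
t 7.85 p [0.4932 0.194  0.3121] rpy [ 2.4125  0.0498 -0.1629] F [ 0.42 -0.88 -1.74] w 0.0651 q [-1.139  0.532  0.637  1.47   0.228  1.733 -0.656]
pix 2742 cen [0.4831 0.162  0.2489] normal [ 0.116  0.839 -0.531] long axis(down) [-0.138 -0.516 -0.845] ends [0.4953 0.208  0.3241] [0.4704 0.1147 0.1714] len 0.181 z 0.169 0.326
[-0.14543203 -0.65153881 -0.74454463]
```

View pics/g6.png

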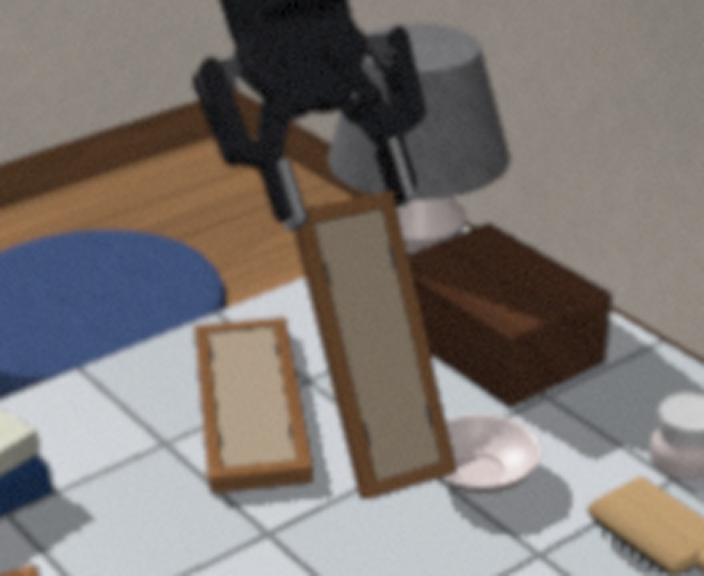

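The pivot is complete: the board axis is about 10° past the tool axis, glass toward +y and foot down. I'll firm up the grip and swing the tool upright while heading toward the tray.

```bash
cat >> h.py <<'E'
def inplane(name='side'):
    pass
NF=np.array([0.222,0.975,0]); NF/=np.linalg.norm(NF); WD=np.array([NF[1],-NF[0],0])
E
python3 - <<'E'
from h import *
# target: tool tilted +5deg outward (z=(sin, -cos) in n), jaw x along WD; over tray
def rot(b,nf=NF,wd=WD):
    z=nf*np.sin(b)-np.array([0,0,1])*np.cos(b); return Rn.from_matrix(np.c_[wd,np.cross(z,wd),z])
b=np.radians(0)
R1=rot(b); print(R1.as_euler('xyz'))
plan([0.50,-0.10,0.34],R1,vmax=0.034,wmax=0.1)
E
```

```text
[ 3.14159265  0.         -0.22387554]
rows 9
[[0.006, 0.026, 0.019], [0.006, 0.028, 0.017], [0.006, 0.029, 0.014], [0.006, 0.03, 0.012], [0.007, 0.031, 0.01], [0.007, 0.031, 0.007], [0.007, 0.032, 0.005], [0.007, 0.032, 0.002], [0.008, 0.032, -0.001]]
twist each [0.081, 0.003, 0.008]
```

Request:
arm_command(travel=[[0,0,0],[0,0,0],[0.003,0.008,0.004],[0.006,0.02,0.015],[0.006,0.024,0.015],[0.006,0.025,0.013],[0.006,0.026,0.012],[0.007,0.027,0.01],[0.007,0.028,0.007],[0.007,0.028,0.005],[0.007,0.028,0.002],[0.007,0.028,0],[0.006,0.02,0],[0.003,0.01,0],[0,0,0]], twist=[[0,0,0],[0,0,0],[0.03,0.001,0.003],[0.06,0.003,0.007],[0.07,0.003,0.007],[0.07,0.003,0.007],[0.07,0.003,0.007],[0.07,0.003,0.007],[0.07,0.003,0.007],[0.07,0.003,0.007],[0.07,0.003,0.007],[0.06,0.003,0.007],[0.05,0,0.007],[0.02,0,0],[0,0,0]], grip_force=50)

```text
time_s: 9.15
tool_pos: [0.4959, -0.1333, 0.327]
tcp_rot: [-3.135, 0.008, -0.234]
wrist_force: [0.1, -0.1, -2.0]
gripper_width: 0.064
```

Run:
```python
from h import *
show()
for n in ('side','top'):
    d=viewer.get_image(n); cv2.imwrite(f'pics/g7{n}.png',d['image']); pickle.dump(d,open(f'{n}7.pkl','wb'))
s,p,r=st(); print(r.as_matrix().round(3).tolist())
```

```text
t 9.15 p [ 0.4959 -0.1333  0.327 ] rpy [-3.1354  0.0078 -0.2341] F [ 0.07 -0.08 -1.97] w 0.064 q [-0.592  0.129  0.866  1.727 -0.107  1.34   0.061]
[[0.974, -0.226, -0.007], [-0.226, -0.974, 0.009], [-0.009, -0.007, -1.0]]
```

View pics/g7side.png

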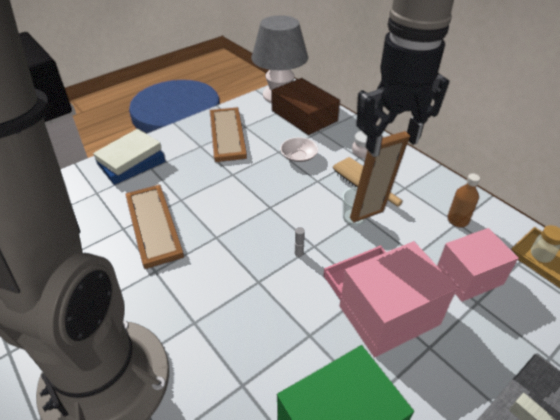

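View pics/g7top.png

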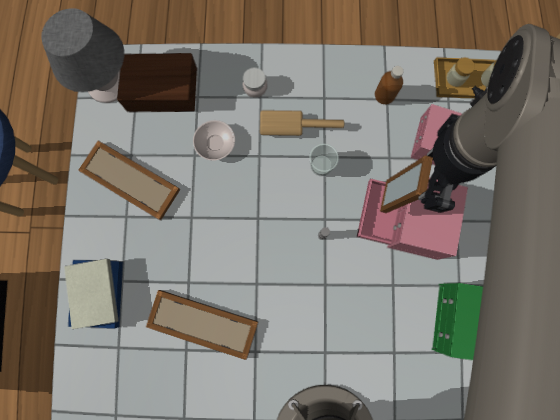

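```bash
cat >> h.py <<'E'
def board2(d,name,top_seed=None):
    """plane + rectangle of hanging/leaning board from wood/card/glass pixels near TCP line"""
    s,p,r=st(); P=cloud(d); h=cv2.cvtColor(d['image'],cv2.COLOR_BGR2HSV)
    q=(P-p)@r.as_matrix()   # tool coords
    return P,q,h
E
python3 - <<'E'
from h import *
s,p,r=st(); T=r.as_matrix()
for n in ('side','top'):
    d=load(f'{n}7.pkl'); P=cloud(d); q=(P-p)@T
    h=cv2.cvtColor(d['image'],cv2.COLOR_BGR2HSV)
    m=(abs(q[...,0])<0.05)&(q[...,2]>0.012)&(q[...,2]<0.19)&(abs(q[...,1])<0.09)&(h[...,2]>40)
    print(n,m.sum())
    l=cv2.connectedComponentsWithStats(m.astype(np.uint8)); k=1+np.argmax(l[2][1:,4]); X=q[l[1]==k]
    for _ in range(4):
        c=X.mean(0); V=np.linalg.svd(X-c,full_matrices=False)[2]; rr=(X-c)@V[2]; X=X[abs(rr)<max(.003,2*rr.std())]
    nn=V[2]; e1=np.cross(nn,[1,0,0]); e1/=np.linalg.norm(e1); e1*=np.sign(e1[2]); e2=np.cross(e1,nn)
    rect=cv2.minAreaRect(np.float32(np.c_[(X-c)@e1,(X-c)@e2]*1000)); b=cv2.boxPoints(rect)/1000
    print(' n(tool)',nn.round(3),'std',rr.std().round(4),'rect size',np.round(rect[1],1),'ang',round(rect[2],2)); print(' corners tool',(c+b[:,:1]*e1+b[:,1:]*e2).round(4).tolist())
E
```

```text
side 2170
 n(tool) [-0.007  0.995  0.098] std 0.0011 rect size [ 67.8 151.9] ang 89.38
 corners tool [[0.032, -0.0019, 0.0118], [0.0336, -0.0167, 0.163], [-0.0341, -0.0173, 0.1637], [-0.0358, -0.0024, 0.0125]]
top 1123
 n(tool) [0.002 0.994 0.106] std 0.0009 rect size [ 67.4 150.6] ang 89.86
 corners tool [[0.0346, -0.0154, 0.0116], [0.035, -0.0313, 0.1614], [-0.0324, -0.0312, 0.1616], [-0.0328, -0.0153, 0.0118]]
```

Run:
```python
from h import *
for n in ('top','side'):
    d=load(f'{n}0.pkl'); P=cloud(d); h=cv2.cvtColor(d['image'],cv2.COLOR_BGR2HSV)
    pink=((h[...,0]>165)|(h[...,0]<5))&(h[...,1]>70)
    nc=P@NF; wc=P@WD
    m=pink&(P[...,2]>.024)&(P[...,2]<.036)&(nc>-0.04)&(nc<0.06)&(abs(P[...,0]-.5)<.1)
    print(n,m.sum())
    # wall along w bins
    for a in np.arange(.42,.60,.02):
        k=m&(wc>a)&(wc<a+.02); f=k&(nc>0.01)
        if f.sum()>2: print(' w',round(a,2),'wall n min/med/max',nc[f].min().round(4),np.median(nc[f]).round(4),nc[f].max().round(4),f.sum())
    print(' w range of rim',wc[m].min().round(4),wc[m].max().round(4))
    fl=pink&(P[...,2]<.012)&(P[...,2]>.004)&(nc>-.04)&(nc<.05)&(wc>.45)&(wc<.56); print(' floor n max',np.percentile(nc[fl],[50,95,99,100]).round(4) if fl.any() else None)
    # organizer top: front edge n by pink color boundary at z>.108
    t=pink&(P[...,2]>.108)&(P[...,2]<.122)&(abs(P[...,0]-.48)<.1)&(P[...,1]<-.12)
    print(' top n max/min',np.percentile(nc[t],[0,1,99,100]).round(4),'w',np.percentile(wc[t],[0,1,99,100]).round(4))
```

```text
top 249
 w 0.44 wall n min/med/max 0.0102 0.0246 0.0292 28
 w 0.46 wall n min/med/max 0.024 0.0265 0.029 23
 w 0.48 wall n min/med/max 0.0239 0.0263 0.0288 21
 w 0.5 wall n min/med/max 0.0239 0.0266 0.0288 21
 w 0.52 wall n min/med/max 0.0238 0.0263 0.029 21
 w 0.54 wall n min/med/max 0.0237 0.0261 0.0282 20
 w 0.56 wall n min/med/max 0.0116 0.0254 0.0286 30
 w 0.58 wall n min/med/max 0.0142 0.0165 0.0239 3
 w range of rim 0.4448 0.5824
 floor n max [-0.0096  0.0182  0.0282  0.029 ]
 top n max/min [-0.1661 -0.1633 -0.0455 -0.0444] w [0.4376 0.4394 0.5855 0.5872]
side 269
 w 0.44 wall n min/med/max 0.011 0.022 0.0257 34
 w 0.46 wall n min/med/max 0.0215 0.0225 0.0267 31
 w 0.48 wall n min/med/max 0.0205 0.0229 0.0276 26
 w 0.5 wall n min/med/max 0.0207 0.023 0.0266 27
 w 0.52 wall n min/med/max 0.0195 0.0224 0.0254 28
 w 0.54 wall n min/med/max 0.0206 0.0225 0.0259 23
 w 0.56 wall n min/med/max 0.0103 0.0218 0.026 34
 w range of rim 0.4431 0.5814
 floor n max [0.0158 0.0228 0.0232 0.0243]
 top n max/min [-0.1681 -0.1672 -0.0495 -0.0467] w [0.4347 0.4364 0.5835 0.5873]
```

```bash
cat >> h.py <<'E'
Kz=np.array([0,0,1.])
def rotb(b):
    z=NF*np.sin(b)-Kz*np.cos(b); return Rn.from_matrix(np.c_[WD,np.cross(z,WD),z])
G=np.array([0,-.0313,.1615]); B=np.array([0,-.0172,.1632])
def tcp_for(b,gn,bz,w=.513):
    R=rotb(b); g=R.apply(G); bb=R.apply(B); n=gn-g@NF; z=bz-bb[2]; return NF*n+WD*w+Kz*z,R
def foot():
    s,p,r=st(); g=p+r.apply(G); b=p+r.apply(B); z=r.as_matrix()[:,2]
    show(); print('  foot glass n',(g@NF).round(4),'w',(g@WD).round(4),'| back corner n',(b@NF).round(4),'z',b[2].round(4),'tool tilt deg',np.degrees(np.arctan2(z@NF,-z[2])).round(2),'roll',np.degrees(z@WD).round(2))
E
python3 - <<'E'
from h import *
foot(); p,R=tcp_for(np.radians(9),.015,.07); print(p,R.as_euler('xyz')); plan(p,R,vmax=.02,wmax=.06)
E
```

```text
t 9.25 p [ 0.4969 -0.1289  0.3266] rpy [-3.1347  0.0091 -0.2281] F [ 0.38  0.96 -1.8 ] w 0.0639 q [-0.596  0.13   0.862  1.728 -0.108  1.34   0.059]
  foot glass n 0.017 w 0.5118 | back corner n 0.0029 z 0.1635 tool tilt deg 0.4 roll -0.52
[ 0.49105565 -0.15404235  0.22850006] [-2.98451302  0.         -0.22387554]
rows 6
[[0.0, 0.004, 0.016], [0.0, 0.005, 0.016], [0.0, 0.005, 0.016], [0.0, 0.006, 0.016], [0.0, 0.006, 0.016], [0.0, 0.006, 0.016]]
twist each [0.025, 0.001, -0.001]
```

Request:
arm_command(travel=[[0,0.003,0.008],[0,0.004,0.014],[0,0.005,0.016],[0,0.005,0.016],[0,0.005,0.016],[0,0.004,0.012],[0,0.002,0.006],[0,0,0],[0,0,0],[0,0,0]], twist=[[0.02,0.001,-0.001],[0.025,0.001,-0.001],[0.025,0.001,-0.001],[0.025,0.001,-0.001],[0.025,0.001,-0.001],[0.02,0.001,0],[0.01,0,0],[0,0,0],[0,0,0],[0,0,0]])

```text
time_s: 10.08
tool_pos: [0.4937, -0.1236, 0.2279]
tcp_rot: [-2.975, 0.016, -0.18]
wrist_force: [0.6, 0.2, -2.0]
gripper_width: 0.064
```

```bash
cat >> h.py <<'E'
def fit(n,save=None):
    s0,p0,r0=st(); d=viewer.get_image(n); 
    if save: cv2.imwrite(save,d['image'])
    T=r0.as_matrix(); P=cloud(d); q=(P-p0)@T; h=cv2.cvtColor(d['image'],cv2.COLOR_BGR2HSV)
    pink=((h[...,0]>165)|(h[...,0]<4))&(h[...,1]>70)
    m=(abs(q[...,0])<0.05)&(q[...,2]>0.012)&(q[...,2]<0.19)&(abs(q[...,1])<0.06)&(h[...,2]>40)&~pink&(P[...,2]>.012)
    l=cv2.connectedComponentsWithStats(m.astype(np.uint8)); k=1+np.argmax(l[2][1:,4]); X=q[l[1]==k]
    for _ in range(4):
        c=X.mean(0); V=np.linalg.svd(X-c,full_matrices=False)[2]; rr=(X-c)@V[2]; X=X[abs(rr)<max(.003,2*rr.std())]
    nn=V[2]; e1=np.cross(nn,[1,0,0]); e1/=np.linalg.norm(e1); e1*=np.sign(e1[2]); e2=np.cross(e1,nn)
    rect=cv2.minAreaRect(np.float32(np.c_[(X-c)@e1,(X-c)@e2]*1000)); b=cv2.boxPoints(rect)/1000
    C=(c+b[:,:1]*e1+b[:,1:]*e2); W=p0+C@T.T
    print(n,'rect',np.round(rect[1],1),'ang',round(rect[2],2),'n tool',nn.round(3)); print('  corners tool',C.round(4).tolist()); print('  corners n',(W@NF).round(4),'w',(W@WD).round(4),'z',W[:,2].round(4))
    ax=T@e1; print('  lean from level deg',np.degrees(np.arctan2(-ax[2],ax@NF)).round(2),'side tilt',np.degrees(ax@WD).round(2),'moved since',(st()[1]-p0).round(4))
    return C,W
E
python3 - <<'E'
from h import *
fit('side','pics/g8s.png'); fit('top','pics/g8t.png'); foot()
E
```

```text
side rect [ 68.5 150.4] ang 89.91 n tool [-0.012  0.994  0.105]
  corners tool [[0.0333, -0.006, 0.0121], [0.0335, -0.0218, 0.1616], [-0.0349, -0.0226, 0.1617], [-0.0352, -0.0068, 0.0121]]
  corners n [-0.0016  0.0388  0.0365 -0.0038] w [0.5415 0.5377 0.4693 0.4731] z [0.2165 0.0716 0.0728 0.2177]
  lean from level deg 74.45 side tilt -1.55 moved since [0.0003 0.0002 0.0003]
top rect [151.9  66.6] ang 0.01 n tool [0.004 0.993 0.117]
  corners tool [[-0.0323, -0.0179, 0.0118], [0.0343, -0.0181, 0.0118], [0.0342, -0.0359, 0.1626], [-0.0324, -0.0356, 0.1626]]
  corners n [0.0075 0.0107 0.0532 0.05  ] w [0.4758 0.5423 0.5382 0.4717] z [0.22   0.2191 0.0733 0.0742]
  lean from level deg 73.76 side tilt -1.54 moved since [ 0.0001 -0.0005  0.0003]
t 10.18 p [ 0.4941 -0.1238  0.2284] rpy [-2.9743  0.0142 -0.1798] F [ 0.15 -0.26 -1.91] w 0.0639 q [-0.44   0.239  0.836  1.868 -0.365  1.186  0.356]
  foot glass n 0.0466 w 0.5046 | back corner n 0.033 z 0.0704 tool tilt deg 9.54 roll -1.22
```

View pics/g8s.png

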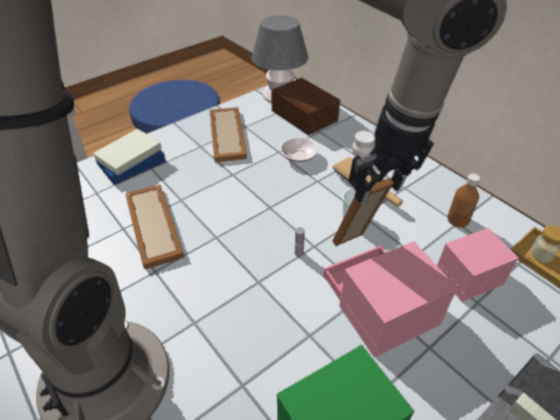

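```bash
sed -i 's/^G=.*/G=np.array([0,-.0355,.162]); B=np.array([0,-.0215,.1634])/' h.py
python3 - <<'E'
from h import *
foot(); p,R=tcp_for(np.radians(9.5),.015,.055); print(p,R.as_euler('xyz')); plan(p,R,n=5)
E
```

```text
t 10.18 p [ 0.4941 -0.1238  0.2284] rpy [-2.9743  0.0142 -0.1798] F [ 0.15 -0.26 -1.91] w 0.0639 q [-0.44   0.239  0.836  1.868 -0.365  1.186  0.356]
  foot glass n 0.0508 w 0.5044 | back corner n 0.0372 z 0.0709 tool tilt deg 9.54 roll -1.22
[ 0.4898186  -0.15947534  0.21261054] [-2.97578637  0.         -0.22387554]
rows 5
[[0.0, 0.008, 0.002], [0.001, 0.008, 0.002], [0.001, 0.008, 0.002], [0.001, 0.008, 0.002], [0.001, 0.008, 0.002]]
twist each [-0.0, 0.004, 0.008]
```

Request:
arm_command(travel=[[0,0.005,0.001],[0.001,0.008,0.002],[0.001,0.008,0.002],[0.001,0.008,0.002],[0.001,0.005,0.002],[0,0.003,0],[0,0,0],[0,0,0]], twist=[[0,0.003,0.007],[0,0.005,0.009],[0,0.005,0.009],[0,0.004,0.008],[0,0.003,0.005],[0,0,0],[0,0,0],[0,0,0]])

```text
time_s: 10.85
tool_pos: [0.4916, -0.1644, 0.2139]
tcp_rot: [-2.976, -0.005, -0.227]
wrist_force: [-0.7, -0.4, -2.4]
gripper_width: 0.0638
```

Run:
```python
from h import *
foot(); p,R=tcp_for(np.radians(9.5),.015,.03); print(p,R.as_euler('xyz')); plan(p,R,n=4)
```

```text
t 10.85 p [ 0.4916 -0.1644  0.2139] rpy [-2.9757 -0.0049 -0.2265] F [-0.69 -0.42 -2.35] w 0.0638 q [-0.365  0.272  0.851  1.877 -0.402  1.152  0.424]
  foot glass n 0.0106 w 0.5168 | back corner n -0.0029 z 0.0563 tool tilt deg 9.5 roll 0.3
[ 0.4898186  -0.15947534  0.18761054] [-2.97578637  0.         -0.22387554]
rows 4
[[-0.001, 0.0, 0.007], [-0.001, 0.0, 0.007], [-0.001, 0.0, 0.007], [-0.001, 0.0, 0.007]]
twist each [-0.0, -0.001, -0.0]
```

Request:
arm_command(travel=[[-0.001,0,0.006],[-0.001,0.001,0.008],[-0.001,0.001,0.008],[-0.001,0.001,0.007],[0,0.001,0.005],[0,0,0.002],[0,0,0]], twist=[[0,-0.001,0],[0,-0.001,0],[0,-0.001,0],[0,-0.001,0],[0,0,0],[0,0,0],[0,0,0]])

```text
time_s: 11.43
tool_pos: [0.4877, -0.1593, 0.1729]
tcp_rot: [-2.975, 0.001, -0.223]
wrist_force: [-0.3, -0.1, -1.1]
gripper_width: 0.064
```

Run:
```python
from h import *
foot(); fit('side','pics/g9s.png'); fit('top','pics/g9t.png'); foot()
p,R=tcp_for(np.radians(9.5),.015,.01); plan(p,R,n=4)
a=cv2.imread('pics/g9t.png')[130:280,330:490]; b=cv2.imread('pics/g9s.png')[150:300,300:460]
cv2.imwrite('pics/g9.png',cv2.resize(np.hstack([a,b]),None,fx=2.5,fy=2.5,interpolation=cv2.INTER_CUBIC))
```

```text
t 11.43 p [ 0.4877 -0.1593  0.1729] rpy [-2.9748e+00  1.4000e-03 -2.2320e-01] F [-0.26 -0.13 -1.07] w 0.064 q [-0.342  0.318  0.827  1.931 -0.45   1.08   0.473]
  foot glass n 0.0148 w 0.5107 | back corner n 0.0013 z 0.0153 tool tilt deg 9.56 roll -0.09
side rect [121.8  67.2] ang 0.31 n tool [-0.021  0.993  0.116]
  corners tool [[-0.034, -0.0066, 0.0117], [0.0332, -0.0052, 0.0123], [0.0325, -0.0194, 0.1332], [-0.0346, -0.0208, 0.1327]]
  corners n [-0.0386 -0.0399 -0.0058 -0.0046] w [0.4769 0.5441 0.5432 0.4761] z [0.1625 0.1616 0.0447 0.0456]
  lean from level deg 73.76 side tilt -0.09 moved since [ 0.     -0.      0.0002]
top rect [ 67.2 151.3] ang 89.83 n tool [0.004 0.995 0.103]
  corners tool [[0.0343, -0.0191, 0.012], [0.0348, -0.0347, 0.1625], [-0.0325, -0.0344, 0.1627], [-0.0329, -0.0189, 0.0122]]
  corners n [-0.0262  0.0141  0.0138 -0.0265] w [0.5453 0.5455 0.4783 0.478 ] z [0.1644 0.0186 0.0184 0.1642]
  lean from level deg 74.55 side tilt -0.08 moved since [ 0.0003 -0.0002  0.0005]
t 11.53 p [ 0.4881 -0.1596  0.1736] rpy [-2.9748e+00  4.0000e-04 -2.2330e-01] F [-0.48 -0.54 -2.42] w 0.0635 q [-0.342  0.317  0.827  1.93  -0.449  1.08   0.473]
  foot glass n 0.0146 w 0.5113 | back corner n 0.0011 z 0.016 tool tilt deg 9.55 roll -0.03
rows 4
[[0.0, 0.0, 0.001], [0.0, 0.0, 0.001], [0.0, 0.0, 0.001], [0.0, 0.0, 0.001]]
twist each [-0.0, 0.0, 0.0]
```

View pics/g9.png

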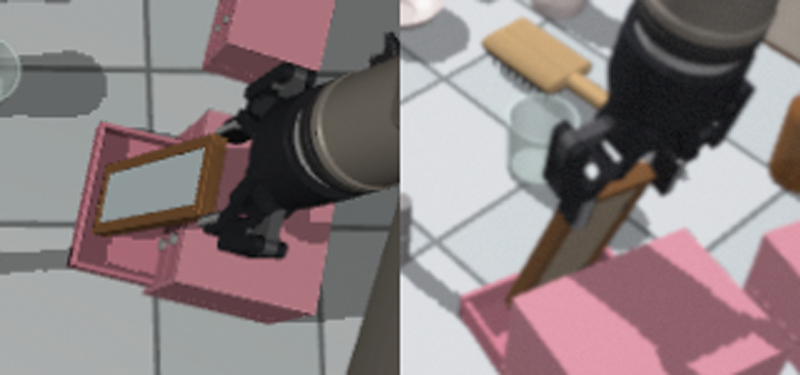

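The foot is inside the tray, just behind the front wall (glass foot edge at about (95,230) in the crop). I'll lower gently until it touches the floor.

Request:
arm_command(travel=[[0,0,0.002],[0,0,0.002],[0,0,0.002],[0,0,0.0015],[0,0,0]], twist=[[0,0,0],[0,0,0],[0,0,0],[0,0,0],[0,0,0]])

```text
time_s: 11.95
tool_pos: [0.4896, -0.1588, 0.1668]
tcp_rot: [-2.975, -0.003, -0.223]
wrist_force: [-0.7, -0.1, -1.2]
gripper_width: 0.0641
```

Run:
```python
from h import *
foot()
```

```text
t 11.95 p [ 0.4896 -0.1588  0.1668] rpy [-2.9748e+00 -2.9000e-03 -2.2330e-01] F [-0.69 -0.09 -1.19] w 0.0641 q [-0.337  0.326  0.821  1.937 -0.461  1.065  0.482]
  foot glass n 0.0158 w 0.5131 | back corner n 0.0022 z 0.0092 tool tilt deg 9.56 roll 0.16
```

Request:
arm_command(travel=[[0,0,0.001],[0,0,0.001],[0,0,0.001],[0,0,0]], twist=[[0,0,0],[0,0,0],[0,0,0],[0,0,0]])

```text
time_s: 12.28
tool_pos: [0.4901, -0.1591, 0.1645]
tcp_rot: [-2.975, -0.004, -0.224]
wrist_force: [-0.7, -0.6, -0.7]
gripper_width: 0.0642
```

Run:
```python
from h import *
foot()
```

```text
t 12.28 p [ 0.4901 -0.1591  0.1645] rpy [-2.9751 -0.004  -0.2235] F [-0.65 -0.57 -0.73] w 0.0642 q [-0.335  0.329  0.82   1.939 -0.464  1.06   0.486]
  foot glass n 0.0156 w 0.5137 | back corner n 0.002 z 0.0069 tool tilt deg 9.54 roll 0.22
```

Request:
arm_command(travel=[[0,0,0.001],[0,0,0.001],[0,0,0]], twist=[[0,0,0],[0,0,0],[0,0,0]])

```text
time_s: 12.53
tool_pos: [0.49, -0.1603, 0.1642]
tcp_rot: [-2.975, -0.004, -0.224]
wrist_force: [-0.2, 0.7, -2.1]
gripper_width: 0.0642
```

Run:
```python
from h import *
foot()
```

```text
t 12.53 p [ 0.49   -0.1603  0.1642] rpy [-2.9754 -0.0045 -0.224 ] F [-0.19  0.71 -2.15] w 0.0642 q [-0.333  0.33   0.82   1.939 -0.465  1.059  0.488]
  foot glass n 0.0143 w 0.514 | back corner n 0.0007 z 0.0066 tool tilt deg 9.52 roll 0.25
```

Request:
arm_command(travel=[[0,0,0.002],[0,0,0.002]], twist=[[0,0,0],[0,0,0]])

```text
time_s: 12.7
tool_pos: [0.4902, -0.1623, 0.1631]
tcp_rot: [-2.977, -0.006, -0.224]
wrist_force: [-6.1, -4.1, 15.2]
gripper_width: 0.064
```

Run:
```python
from h import *
foot()
```

```text
t 12.7 p [ 0.4902 -0.1623  0.1631] rpy [-2.9765 -0.0061 -0.2245] F [-6.08 -4.14 15.15] w 0.064 q [-0.329  0.333  0.82   1.939 -0.467  1.057  0.493]
  foot glass n 0.0122 w 0.515 | back corner n -0.0014 z 0.0055 tool tilt deg 9.46 roll 0.35
```

Floor contact confirmed at about 15 N. I'll back off slightly and then slide outward to find the wall.

Request:
arm_command(travel=[[0,0,-0.002],[0,0,-0.001],[0,-0.002,0],[0,-0.003,0.0005],[0,-0.002,0],[0,0,0]], twist=[[0,0,0],[0,0.003,0],[0,0.003,0],[0,0,0],[0,0,0],[0,0,0]])

```text
time_s: 13.2
tool_pos: [0.492, -0.1544, 0.1657]
tcp_rot: [-2.976, -0.013, -0.226]
wrist_force: [-0.5, 0.0, -2.1]
gripper_width: 0.0639
```

Run:
```python
from h import *
foot()
```

```text
t 13.2 p [ 0.492  -0.1544  0.1657] rpy [-2.9758 -0.013  -0.2259] F [-0.51  0.01 -2.11] w 0.0639 q [-0.349  0.32   0.82   1.945 -0.462  1.049  0.472]
  foot glass n 0.0205 w 0.5161 | back corner n 0.0069 z 0.0081 tool tilt deg 9.5 roll 0.75
```

Request:
arm_command(travel=[[0,-0.001,0],[0,-0.001,0.0003],[0,-0.001,0.0003],[0,0,0]], twist=[[0,-0.004,0],[0,-0.005,0],[0,-0.003,0],[0,0,0]])

```text
time_s: 13.53
tool_pos: [0.4928, -0.1502, 0.1651]
tcp_rot: [-2.976, 0.001, -0.222]
wrist_force: [-0.2, -0.5, -1.0]
gripper_width: 0.0636
```

Run:
```python
from h import *
foot()
```

```text
t 13.53 p [ 0.4928 -0.1502  0.1651] rpy [-2.9761e+00  7.0000e-04 -2.2210e-01] F [-0.19 -0.45 -0.99] w 0.0636 q [-0.352  0.329  0.817  1.937 -0.461  1.062  0.465]
  foot glass n 0.0247 w 0.5136 | back corner n 0.0111 z 0.0075 tool tilt deg 9.48 roll -0.06
```

Request:
arm_command(travel=[[0,-0.001,0],[0,-0.001,0],[0,0,0]], twist=[[0,0,0],[0,0,0],[0,0,0]])

```text
time_s: 13.78
tool_pos: [0.4932, -0.1487, 0.1655]
tcp_rot: [-2.977, 0.001, -0.223]
wrist_force: [-0.7, -0.3, -2.5]
gripper_width: 0.0638
```

Run:
```python
from h import *
foot()
d=viewer.get_image('top'); cv2.imwrite('pics/g10.png',cv2.resize(d['image'][165:265,345:455],None,fx=6,fy=6,interpolation=cv2.INTER_CUBIC))
```

```text
t 13.78 p [ 0.4932 -0.1487  0.1655] rpy [-2.977e+00  1.100e-03 -2.225e-01] F [-0.71 -0.29 -2.46] w 0.0638 q [-0.356  0.328  0.818  1.937 -0.459  1.062  0.46 ]
  foot glass n 0.0261 w 0.5136 | back corner n 0.0125 z 0.0078 tool tilt deg 9.43 roll -0.08
```

View pics/g10.png

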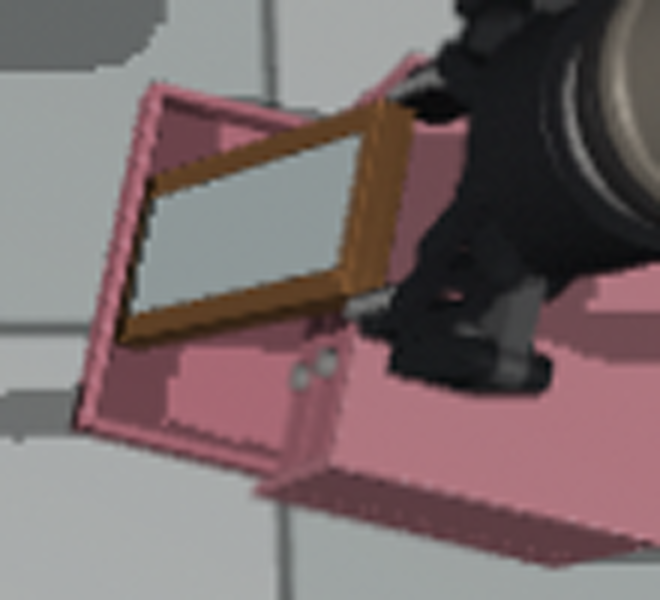

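Run:
```python
from h import *
p,R=tcp_for(np.radians(18),.0262,.0075,w=.5136); plan(p,R,n=8)
```

```text
rows 8
[[-0.0, 0.003, 0.001], [-0.0, 0.003, 0.001], [-0.0, 0.003, 0.001], [-0.0, 0.003, 0.001], [-0.0, 0.003, 0.0], [-0.0, 0.003, 0.0], [-0.0, 0.003, 0.0], [-0.0, 0.003, 0.0]]
twist each [0.019, 0.0, 0.0]
```

Request:
arm_command(travel=[[0,0.0015,0.0003],[0,0.003,0.0006],[0,0.003,0.0006],[0,0.003,0.0006],[0,0.003,0.0006],[0,0.003,0.0004],[0,0.003,0.0004],[0,0.002,0.0002],[0,0,0]], twist=[[0.01,0,0],[0.019,0,0],[0.019,0,0],[0.019,0,0],[0.019,0,0],[0.019,0,0],[0.019,0,0],[0.012,0,0],[0,0,0]])

```text
time_s: 14.58
tool_pos: [0.4879, -0.172, 0.1571]
tcp_rot: [-2.834, -0.001, -0.223]
wrist_force: [-0.0, 0.3, -2.2]
gripper_width: 0.0641
```

Run:
```python
from h import *
foot()
p,R=tcp_for(np.radians(18),.0262,.0075,w=.5136); plan(p,R,n=3)
```

```text
t 14.58 p [ 0.4879 -0.172   0.1571] rpy [-2.8337e+00 -1.2000e-03 -2.2320e-01] F [-0.    0.28 -2.19] w 0.0641 q [-0.168  0.38   0.768  1.919 -0.612  1.141  0.671]
  foot glass n 0.0236 w 0.5141 | back corner n 0.0107 z 0.0079 tool tilt deg 17.64 roll 0.05
rows 3
[[-0.0, -0.0, 0.0], [-0.0, -0.0, 0.0], [-0.0, -0.0, 0.0]]
twist each [0.002, -0.0, 0.0]
```

Run:
```python
from h import *
fit('side'); fit('top')
p,R=tcp_for(np.radians(20.5),.0255,.0072,w=.5136); plan(p,R,n=4)
```

```text
side rect [147.1  65.5] ang 0.07 n tool [-0.079  0.988  0.132]
  corners tool [[-0.0348, -0.0078, 0.0123], [0.0304, -0.0027, 0.013], [0.0303, -0.0222, 0.1588], [-0.035, -0.0274, 0.1581]]
  corners n [-0.0482 -0.0528  0.01    0.0146] w [0.4791 0.5444 0.5443 0.4791] z [0.1477 0.1455 0.0125 0.0147]
  lean from level deg 64.73 side tilt 0.04 moved since [0.0001 0.0004 0.0001]
top rect [ 66.6 149.6] ang 89.79 n tool [0.001 0.996 0.092]
  corners tool [[0.0337, -0.0186, 0.0119], [0.0342, -0.0323, 0.1609], [-0.0323, -0.0323, 0.1611], [-0.0329, -0.0185, 0.0121]]
  corners n [-0.0376  0.0206  0.0205 -0.0377] w [0.5476 0.5483 0.4817 0.4811] z [0.1515 0.0137 0.0133 0.1512]
  lean from level deg 67.11 side tilt 0.03 moved since [0.0002 0.0006 0.0001]
rows 4
[[-0.0, 0.002, 0.001], [-0.0, 0.002, 0.001], [-0.0, 0.002, 0.001], [-0.0, 0.002, 0.001]]
twist each [0.012, -0.0, 0.001]
```

```bash
sed -i 's/^G=.*/G=np.array([0,-.0328,.162]); B=np.array([0,-.0188,.1632])/' h.py
python3 - <<'E'
from h import *
foot()
p,R=tcp_for(np.radians(20),.0235,.0072,w=.5136); plan(p,R,n=4)
E
```

```text
t 14.68 p [ 0.4883 -0.171   0.1573] rpy [-2.8337e+00 -1.3000e-03 -2.2170e-01] F [-0.89 -0.52 -1.83] w 0.064 q [-0.17   0.379  0.768  1.919 -0.611  1.141  0.67 ]
  foot glass n 0.0221 w 0.5141 | back corner n 0.0091 z 0.0075 tool tilt deg 17.64 roll 0.03
rows 4
[[-0.0, 0.001, 0.0], [-0.0, 0.001, 0.0], [-0.0, 0.001, 0.0], [-0.0, 0.001, 0.0]]
twist each [0.01, -0.0, 0.001]
```

Request:
arm_command(travel=[[0,0.001,0.0004],[0,0.001,0.0004],[0,0.001,0.0004],[0,0.001,0.0004],[0,0,0]], twist=[[0.01,0,0],[0.011,0,0],[0.011,0,0],[0.009,0,0],[0,0,0]])

```text
time_s: 15.1
tool_pos: [0.4879, -0.1741, 0.1553]
tcp_rot: [-2.79, -0.003, -0.219]
wrist_force: [-0.9, -0.3, -2.1]
gripper_width: 0.0641
```

Run:
```python
from h import *
foot(); fit('top','pics/g11.png')
d=cv2.imread('pics/g11.png'); cv2.imwrite('pics/g11.png',cv2.resize(d[165:265,345:455],None,fx=6,fy=6,interpolation=cv2.INTER_CUBIC))
```

```text
t 15.1 p [ 0.4879 -0.1741  0.1553] rpy [-2.7899e+00 -2.5000e-03 -2.1860e-01] F [-0.88 -0.29 -2.1 ] w 0.0641 q [-0.122  0.397  0.752  1.912 -0.651  1.17   0.724]
  foot glass n 0.0252 w 0.5143 | back corner n 0.0124 z 0.0086 tool tilt deg 20.15 roll 0.03
top rect [ 66.9 150.2] ang 89.63 n tool [0.003 0.997 0.071]
  corners tool [[0.0338, -0.0181, 0.0118], [0.0348, -0.0288, 0.1615], [-0.0321, -0.0287, 0.162], [-0.0331, -0.018, 0.0122]]
  corners n [-0.0402  0.0215  0.0211 -0.0405] w [0.5481 0.5491 0.4822 0.4812] z [0.1506 0.0137 0.013  0.15  ]
  lean from level deg 65.76 side tilt 0.01 moved since [0.0001 0.0002 0.    ]
```

View pics/g11.png

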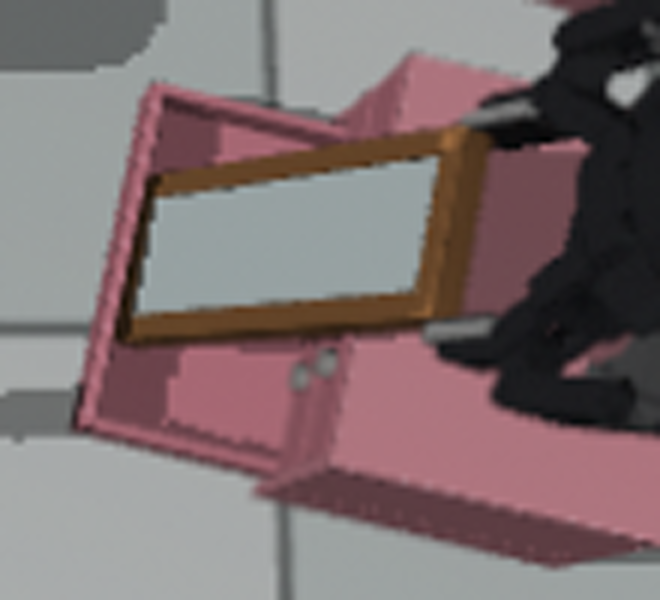

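Request:
arm_command(travel=[[0,0.002,0.0005],[0,0.0022,0.0005],[0,0.0022,0.0005],[0,0,0]], twist=[[0.014,0,0],[0.015,0,0],[0.015,0,0],[0,0,0]], grip_force=25)

```text
time_s: 15.48
tool_pos: [0.4867, -0.1804, 0.1519]
tcp_rot: [-2.743, -0.003, -0.218]
wrist_force: [0.6, -0.5, -1.0]
gripper_width: 0.064
```

Run:
```python
from h import *
foot(); fit('top','pics/g12.png')
```

```text
t 15.48 p [ 0.4867 -0.1804  0.1519] rpy [-2.7427 -0.0035 -0.2177] F [ 0.57 -0.52 -1.05] w 0.064 q [-0.065  0.421  0.735  1.903 -0.694  1.204  0.783]
  foot glass n 0.0253 w 0.5145 | back corner n 0.0128 z 0.0088 tool tilt deg 22.86 roll 0.05
top rect [148.7  66.5] ang 0.2 n tool [0.005 0.997 0.074]
  corners tool [[-0.0325, -0.0176, 0.0118], [0.034, -0.0179, 0.012], [0.0335, -0.0289, 0.1603], [-0.033, -0.0286, 0.1601]]
  corners n [-0.0473 -0.0465  0.0212  0.0204] w [0.482  0.5485 0.548  0.4815] z [0.1478 0.1479 0.0155 0.0153]
  lean from level deg 62.93 side tilt 0.02 moved since [0.0001 0.0003 0.0001]
```

Request:
arm_command(travel=[[0,0,0.001],[0,0,0.001],[0,0,0.001],[0,0,0]], twist=[[0,0,0],[0,0,0],[0,0,0],[0,0,0]])

```text
time_s: 15.87
tool_pos: [0.4865, -0.1818, 0.1511]
tcp_rot: [-2.744, -0.004, -0.218]
wrist_force: [0.3, -0.6, -0.7]
gripper_width: 0.064
```

Run:
```python
from h import *
foot(); fit('top','pics/g13.png'); fit('side')
```

```text
t 15.87 p [ 0.4865 -0.1818  0.1511] rpy [-2.7443 -0.0043 -0.2185] F [ 0.31 -0.59 -0.72] w 0.064 q [-0.063  0.422  0.736  1.903 -0.694  1.202  0.786]
  foot glass n 0.0237 w 0.5148 | back corner n 0.0112 z 0.0079 tool tilt deg 22.77 roll 0.11
top rect [ 67.1 149.2] ang 89.73 n tool [0.002 0.997 0.083]
  corners tool [[0.034, -0.0182, 0.0118], [0.0347, -0.0305, 0.1605], [-0.0324, -0.0304, 0.1608], [-0.0331, -0.0181, 0.0121]]
  corners n [-0.0477  0.0212  0.0208 -0.0481] w [0.5486 0.5495 0.4824 0.4815] z [0.1475 0.0152 0.0145 0.1468]
  lean from level deg 62.49 side tilt 0.08 moved since [ 0.0001  0.0002 -0.0001]
side rect [ 53.9 146.9] ang 69.3 n tool [0.345 0.932 0.106]
  corners tool [[-0.032, -0.0116, 0.0134], [0.0167, -0.0449, 0.1479], [-0.0306, -0.0297, 0.1687], [-0.0793, 0.0035, 0.0342]]
  corners n [-0.0534  0.0296  0.0235 -0.0595] w [0.4827 0.5314 0.4843 0.4355] z [0.1431 0.0322 0.0069 0.1178]
  lean from level deg 60.77 side tilt 0.06 moved since [ 0.0001 -0.      0.    ]
```

Lean is 62.5°, the foot is at the wall and floor, and there's no load. Releasing gently now.

Request:
arm_command(travel=[[0,0,0.0005],[0,0,0],[0,0,0],[0,0,0]], twist=[[0,0,0],[0,0,0],[0,0,0],[0,0,0]], jaw=45, grip_force=20)

```text
time_s: 16.3
tool_pos: [0.4889, -0.1784, 0.1507]
tcp_rot: [-2.74, -0.007, -0.217]
wrist_force: [-0.8, -0.6, 0.3]
gripper_width: 0.0706
```

Run:
```python
from h import *
foot(); fit('top','pics/g14.png')
d=cv2.imread('pics/g14.png'); cv2.imwrite('pics/g14.png',cv2.resize(d[165:265,345:455],None,fx=6,fy=6,interpolation=cv2.INTER_CUBIC))
```

```text
t 16.3 p [ 0.4889 -0.1784  0.1507] rpy [-2.74   -0.0067 -0.2168] F [-0.78 -0.64  0.31] w 0.0706 q [-0.065  0.423  0.732  1.904 -0.7    1.2    0.786]
  foot glass n 0.0282 w 0.5166 | back corner n 0.0157 z 0.0078 tool tilt deg 23.01 roll 0.2
top rect [ 67.3 147.6] ang 89.84 n tool [-0.01   0.997  0.08 ]
  corners tool [[0.0331, -0.0141, 0.0119], [0.0335, -0.0259, 0.159], [-0.0338, -0.0266, 0.1592], [-0.0342, -0.0148, 0.012]]
  corners n [-0.0475  0.0209  0.0211 -0.0473] w [0.5494 0.5502 0.4828 0.482 ] z [0.1455 0.0147 0.0144 0.1452]
  lean from level deg 62.39 side tilt 0.15 moved since [0.0001 0.0001 0.    ]
```

View pics/g14.png

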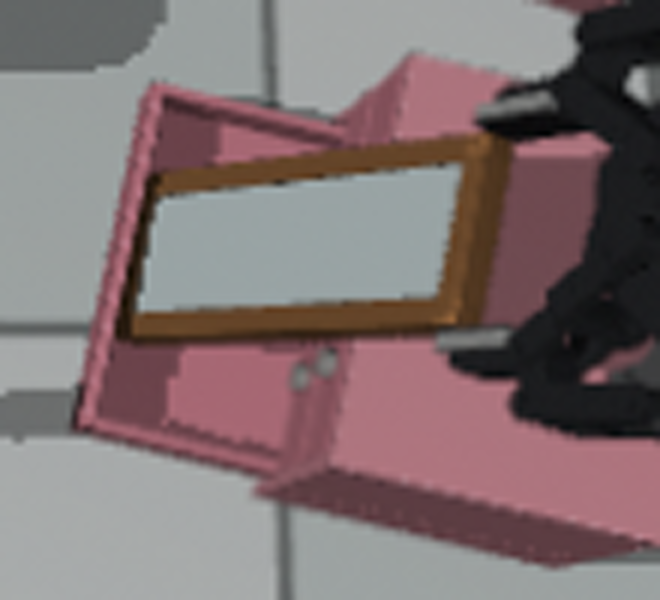

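Request:
arm_command(travel=[[0,0,0],[0,0,0],[0,0,0],[0,0,-0.004],[0,0,-0.008],[0,0,-0.012],[0,0,-0.015],[0,0,-0.015],[0,0,-0.015],[0,0,-0.015],[0,0,-0.015],[0,0,-0.008],[0,0,0]], twist=[[0,0,0],[0,0,0],[0,0,0],[0,0,0],[0,0,0],[0,0,0],[0,0,0],[0,0,0],[0,0,0],[0,0,0],[0,0,0],[0,0,0],[0,0,0]], jaw=0)

```text
time_s: 17.43
tool_pos: [0.4782, -0.2252, 0.2613]
tcp_rot: [-2.742, -0.011, -0.22]
wrist_force: [0.4, -0.6, 0.6]
gripper_width: 0.0855
```

Run:
```python
from h import *
show()
for n in ('top','side'):
    d=viewer.get_image(n); pickle.dump(d,open(f'{n}9.pkl','wb')); cv2.imwrite(f'pics/end_{n}.png',d['image'])
    P=cloud(d); nc=P@NF; wc=P@WD; h=cv2.cvtColor(d['image'],cv2.COLOR_BGR2HSV)
    pink=((h[...,0]>165)|(h[...,0]<4))&(h[...,1]>70)
    m=~pink&(abs(wc-.515)<.045)&(P[...,2]>.016)&(P[...,2]<.19)&(nc>-.09)&(nc<.03)
    l=cv2.connectedComponentsWithStats(m.astype(np.uint8)); k=1+np.argmax(l[2][1:,4]); X=P[l[1]==k]
    for _ in range(4):
        c=X.mean(0); V=np.linalg.svd(X-c,full_matrices=False)[2]; rr=(X-c)@V[2]; X=X[abs(rr)<max(.003,2*rr.std())]
    nn=V[2]*np.sign(V[2]@NF); e1=np.cross(nn,WD); e1/=np.linalg.norm(e1); e2=np.cross(nn,e1)
    r=cv2.minAreaRect(np.float32(np.c_[(X-c)@e1,(X-c)@e2]*1000))
    print(n,len(X),'normal in n,w,z',(nn@NF).round(3),(nn@WD).round(3),nn[2].round(3),'lean',np.degrees(np.arctan2(nn@NF,nn[2])).round(2),'yaw err',np.degrees(np.arctan2(nn@WD,nn@NF)).round(2),'rect',np.round(r[1],1),round(r[2],2),'w',(X@WD).min().round(4),(X@WD).max().round(4),'z',X[:,2].min().round(4),X[:,2].max().round(4))
    a=load(f'{n}0.pkl') 
    w=pink&(P[...,2]>.024)&(P[...,2]<.036)&(nc>0.015)&(nc<0.06)&(abs(P[...,0]-.5)<.1)&((wc<.475)|(wc>.555))
    Q=cloud(a); ha=cv2.cvtColor(a['image'],cv2.COLOR_BGR2HSV); pa=((ha[...,0]>165)|(ha[...,0]<4))&(ha[...,1]>70); nq=Q@NF; wq=Q@WD
    w0=pa&(Q[...,2]>.024)&(Q[...,2]<.036)&(nq>0.015)&(nq<0.06)&(abs(Q[...,0]-.5)<.1)&((wq<.475)|(wq>.555))
    print('  wall n now',np.median(nc[w]).round(4),nc[w].max().round(4),'before',np.median(nq[w0]).round(4),nq[w0].max().round(4))
```

```text
t 17.43 p [ 0.4782 -0.2252  0.2613] rpy [-2.7421 -0.0115 -0.2204] F [ 0.4  -0.56  0.61] w 0.0855 q [-0.041  0.331  0.8    1.747 -0.591  1.41   0.709]
top 1668 normal in n,w,z 0.884 0.0 0.467 lean 62.18 yaw err 0.01 rect [ 66.8 179.4] 89.97 w 0.4825 0.5493 z 0.0165 0.1747
  wall n now 0.026 0.0294 before 0.026 0.0292
side 584 normal in n,w,z 0.879 0.06 0.472 lean 61.76 yaw err 3.92 rect [ 77.2 177.2] 89.98 w 0.4803 0.5571 z 0.0173 0.1743
  wall n now 0.0225 0.0267 before 0.0224 0.0267
```

View pics/end_side.png

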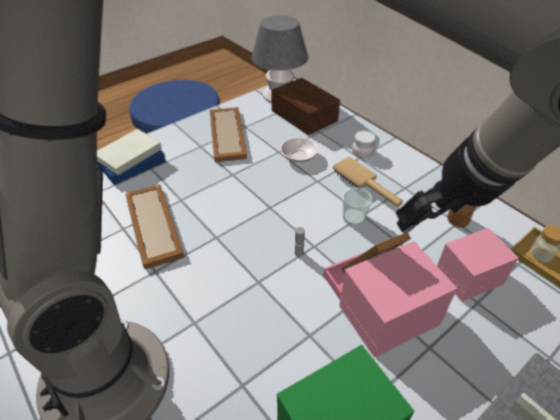

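View pics/end_top.png

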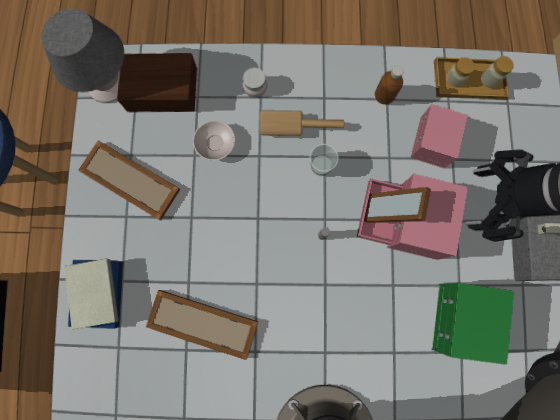

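Run:
```python
from h import *
show()
d=viewer.get_image('top'); P=cloud(d); nc=P@NF; wc=P@WD; h=cv2.cvtColor(d['image'],cv2.COLOR_BGR2HSV)
for w in (.495,.505,.515,.525,.535):
    # walk along n at the wall-top height, list pixels
    k=np.array([proj(d,[NF*n+WD*w+Kz*.0145])[0] for n in np.arange(.005,.034,.0015)]).round().astype(int)
    print(w,[(tuple(d['image'][v,u]),round(float(nc[v,u])*1000,1),round(float(P[v,u,2])*1000,1)) for u,v in dict.fromkeys(map(tuple,k))][-9:])
cv2.imwrite('pics/fin.png',cv2.resize(d['image'][170:260,350:440],None,fx=6.6,fy=6.6,interpolation=cv2.INTER_CUBIC))
```

```text
t 17.53 p [ 0.4778 -0.2239  0.2596] rpy [-2.741  -0.0089 -0.2194] F [-0.03  0.59  0.29] w 0.0853 q [-0.041  0.333  0.799  1.749 -0.591  1.409  0.709]
0.495 [((np.uint8(20), np.uint8(33), np.uint8(49)), 19.5, 24.7), ((np.uint8(13), np.uint8(25), np.uint8(38)), 20.4, 16.5), ((np.uint8(82), np.uint8(76), np.uint8(123)), 24.3, 27.5), ((np.uint8(115), np.uint8(103), np.uint8(165)), 26.6, 28.0), ((np.uint8(96), np.uint8(86), np.uint8(140)), 28.6, 26.3), ((np.uint8(79), np.uint8(70), np.uint8(115)), 29.0, 26.2), ((np.uint8(104), np.uint8(98), np.uint8(132)), 28.9, 10.0), ((np.uint8(157), np.uint8(158), np.uint8(152)), 29.6, -1.4), ((np.uint8(157), np.uint8(158), np.uint8(152)), 32.5, 3.1)]
0.505 [((np.uint8(68), np.uint8(72), np.uint8(72)), 16.4, 21.4), ((np.uint8(23), np.uint8(37), np.uint8(54)), 18.7, 21.9), ((np.uint8(15), np.uint8(26), np.uint8(39)), 20.6, 19.8), ((np.uint8(71), np.uint8(68), np.uint8(108)), 24.1, 28.0), ((np.uint8(113), np.uint8(101), np.uint8(163)), 26.9, 32.5), ((np.uint8(95), np.uint8(86), np.uint8(138)), 28.6, 25.7), ((np.uint8(88), np.uint8(80), np.uint8(127)), 28
[... 1053 characters left out ...]
uint8(138), np.uint8(145)), 28.7, 0.1), ((np.uint8(154), np.uint8(155), np.uint8(150)), 29.2, -0.0), ((np.uint8(156), np.uint8(157), np.uint8(151)), 31.1, -2.4)]
0.535 [((np.uint8(65), np.uint8(71), np.uint8(79)), 17.8, 23.7), ((np.uint8(17), np.uint8(27), np.uint8(39)), 19.4, 19.3), ((np.uint8(26), np.uint8(33), np.uint8(52)), 21.2, 16.5), ((np.uint8(57), np.uint8(54), np.uint8(87)), 23.7, 30.0), ((np.uint8(110), np.uint8(99), np.uint8(159)), 26.1, 31.0), ((np.uint8(111), np.uint8(99), np.uint8(159)), 28.2, 30.3), ((np.uint8(88), np.uint8(79), np.uint8(128)), 28.5, 17.1), ((np.uint8(139), np.uint8(136), np.uint8(145)), 28.9, 1.0), ((np.uint8(157), np.uint8(157), np.uint8(151)), 30.8, -2.3)]
```

View pics/fin.png

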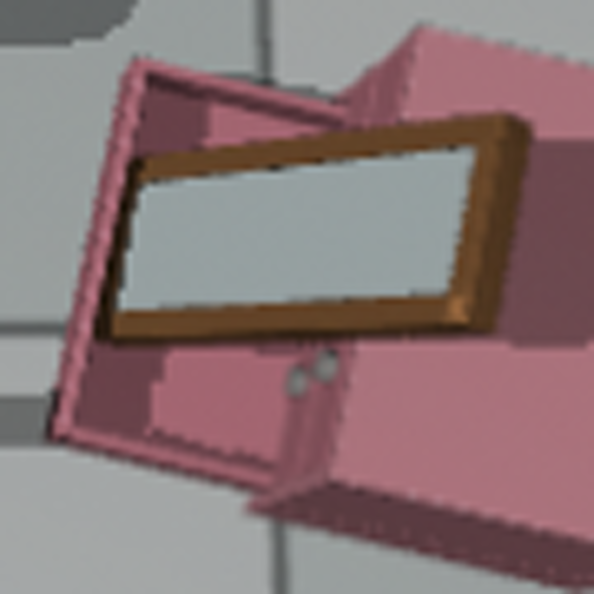

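The checks agree. The lean is 62.2°, and 62.3° is predicted for foot at the wall with the back on the edge. Yaw is square to within 0.1°, and the tray wall hasn't moved. Handing in.

Run:
```python
from h import *
print(ctrl.job_done()); show()
```

```text
the job is handed in; nothing more can be done
None
the job is handed in; nothing more can be done
```

The small mirror now stands on a short end in the open tray of the large pink organizer, glass facing out. The job was handed in at about 17.5 s; the hand-in gives no verdict.

**How it was done:** I gripped one end of the mirror lightly from above. Short upward jerks let the other end swing down inside the pads, so I never let go to regrasp. I then lowered the foot to the tray floor, moved it out to the front wall, tilted the back onto the organizer's top front edge and opened the gripper.

**Last checks:**
- **Lean:** 62.2° from level. The geometry predicts 62.3° with the foot at the wall and the back on the edge.
- **Squareness:** within about 0.1° in the top view. The mirror is about 3 mm off the middle of the tray.
- **Tray:** its front wall reads the same before and after, within 0.2 mm.
- **Other things:** they look unmoved in both pictures, by eye only. The gripper was open and clear of everything.

**What disagreed or is less certain:**
- **Side-camera yaw:** it gave 3.9°, from a thin view of the mirror's back and edge. I trusted the top view instead.
- **Foot at the wall:** the wall hides the lowest edge of the foot. Extending the glass surface down leaves 0 to 1.5 mm to the wall, and I felt no clear push there. The lean angle and the foot stopping as the tool moved on suggest it touches.
- **Floor contact:** one test press on the tray floor reached about 15 N. I backed off at once, and the tray had not moved.

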